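# Swap the failed gauge shell at the back of the test nest

### The job

The gauge shell with the red label at the back of the test nest has failed: set the brass rotary switch and the red collar that stand in front of it aside on the blue mat, drop the failed shell down the reject funnel, and stand the good shell with the green label in its place on the rear pad. Then put the switch and the collar back, each where it stood before. Stand everything upright and set the parts down gently (only the reject may be dropped), and leave the white push caps where they lie.

Things in the scene. Friction and masses are not known exactly. Their poses are not given: they have to be found in the camera images.
- test_nest: Fixed aluminium plate (135 x 180 mm, parts stand 6 mm above the bench), three flush black pads, grey tester box behind (face x +35 mm, 35 deep, top 46 mm high). Origin: on the bench below the rear pad (the shell's place); x towards the tester, z up. Front pads at x -27, y +54 and -54 mm hold switch and collar, either way round. Gaps from shell: 7 mm to each, 6 mm to tester: grip it along y.
- park_mat: Fixed blue rubber mat, 120 mm (its x) by 180 mm (its y), 3 mm thick, flat on the bench: the side area for the switch and the collar. Origin: centre of its underside, on the bench. Room for both parts side by side along y.
- pass_plate: Fixed flat green plate, 100 x 100 mm, 4 mm thick, on which the good shell waits. Origin: centre of its underside, on the bench.
- reject_funnel: Fixed stainless reject funnel bolted to the far bench edge, red catch can below. Origin: centre of the round mouth at rim height, 45 mm above the bench; z up. Mouth 140 mm wide inside, narrowing over 60 mm to a 100 mm tube into the can, whose floor is 184 mm below the rim. A shell let go upright over the middle of the mouth falls through.
- failed_shell: Failed gyro gauge shell: black upright can 52 mm in diameter, 50 mm tall, on a round foot flange 58 mm in diameter and 6 to 8 mm high, red oblong label (40 x 22 mm) on top, steel connector stub in the middle (14 mm wide, its top at 60 mm). About 160 g. Stands on the rear pad of the nest. Origin: centre of its underside; z up.
- good_shell: Good gyro gauge shell: the same as the failed shell (52 mm can, 58 mm flange, 60 mm overall height, about 160 g), but with a green oblong label on top. It stands on the green plate. Origin: centre of its underside; z up.
- rotary_switch: Dull brass rotary switch: upright round housing 46 mm in diameter and 30 mm tall, with a thin threaded bush and a steel shaft in the middle of its top (shaft end at 52 mm). About 180 g. It stands on one of the two front pads of the nest. Origin: centre of its underside; z up.
- detent_collar: Red anodised detent collar: a ring 48 mm outside, 24 mm bore, 26 mm tall, with dark notches round its top. About 95 g. It stands flat on the other front pad of the nest. Origin: centre of its underside; z up.
- cap_a: White push cap, 22 mm in diameter and 14 mm tall, loose on the bench in front of the test nest. A bystander: leave it alone. Origin: centre of its underside.
- cap_b: White push cap, 22 mm in diameter and 14 mm tall, loose on the bench in front of the blue mat. A bystander: leave it alone. Origin: centre of its underside.
Not all that is in view belongs to the job. What is shaped like the good_shell but orange or purple is not meant.

How it is judged:
By the outcome, as a careful person would: the job done as asked, in the order asked, and still so for the second after the job is handed in, with the robot touching nothing.
It also fails if it takes over 144 s, if anything falls off the work surface, if the arm or the gripper's body presses on something with over 40 N, if the wrist force passes 120 N, or if a joint passes its speed limit or range.

### The arm

A 7-joint arm with a two-finger parallel gripper is mounted at the origin on the work surface. World frame = base frame: x ahead of the robot, y to its left, z up, the work surface at z = 0. Lengths are in m, angles in rad, forces in N, time in s.
With the tool pointing down it reaches from about 0.425 to 0.95 m from the base axis. Payload 16.7 kg.
Tool frame: the origin (TCP) lies at the very end of the fingers, on their centre line; the grasp point (between the pads) lies 19 mm behind it (r.grip_depth is the distance from the TCP to the grasp point, in m); z points along the fingers, y is the line along which they close (so a half turn about z gives the same grasp; the last joint's range is limited). The gripper opens to 94 mm and grips with 3 to 60 N. Pads are 16 mm wide; open, the fingers measure 119 mm over their backs; the gripper's body (75 mm by 177 mm) begins 78 mm behind the grasp point.
Start: joints at [1.022, 0.426, 0.074, 1.606, -0.034, 1.111, -0.067], TCP at [0.263, -0.622, 0.205] pointing down, gripper open.
Joint ranges: [-2.85, 2.85], [-0.5, 2.14], [-1.23, 1.37], [0.21, 2.46], [-1.02, 4.16], [0.16, 2.05], [-2.73, 2.73]. Speed limits (rad/s): [1.89, 1.89, 2.39, 2.39, 3.01, 3.01, 3.01].

### API

Orientations are given as a unit quaternion [w, x, y, z].
In Python, from plant import r gives the robot as it stands.
- The arm moves only by the tool jog_arm, never from a script. Its argument "commands" is a list of rows, each a list of 3 entries, a list of its own where there are three numbers: the turn, a rotation vector about the tool's x, y, z in units of pi rad (1.0 is pi rad), then the shift along the tool's x, y, z in units of 0.08 m (1.0 is 0.08 m), then the opening, from 0 (shut) to 1 (fully open). A call has 1 to 5 rows; each row is the pose to reach, as a shift and turn from the pose commanded when the call began, along the tool's axes at that moment, turning the shorter way round; what a row does not reach only later rows make up. A row lasts 1/10 s, in which the tool goes at most 50 mm and 8.59 degrees, less where a joint would pass 70% of its speed; a pose out of reach is approached as far as the arm can. A call with a number of a shift or a turn outside -1 to 1 is refused whole. A call with a gripper value outside its range is refused whole. The fingers move at their own pace and stop on an object; "grip_force" is the grip in N (left out, the last holds). Time passes only in rows, so rows that repeat a pose let the fingers close. It gives the time, the measured TCP pose, the force, the opening and the grip force at its end, in the units of the state.
- r.read_state(): the state, without advancing time (a new reading comes with each control period).
- r.read_camera(name): name is "scene" or "top" or "wrist"; returns the picture (480x640x3 uint8, blue, green, red); there is no depth.
- r.camera_info(name): a dict with "vfov" (degrees; the focal length in pixels is half the picture's height over the tangent of half this angle, whatever the lens; pixels are square), "cx", "cy" (the principal point, pixels), "distortion" ([k1, k2, p1, p2, k3] as OpenCV has them; the pictures are not rectified), "world_from_camera" (4x4, takes a point from camera to world coordinates). Camera axes: x right, y down, z forward; pixel columns grow to the right and rows downward; lengths in m; the calibration is good to about 2 mm. A picture is of the moment at which its call begins: read the wrist's pose just before it. camera_info takes no time and is no camera call; for the wrist camera it gives the pose at the moment of the call.
- r.hand_in(): hands the job in; it is judged then, once.
The state is a dict: "clock": time; "joints": joint angles; "dq": joint speeds; "tau": joint torques, N m; "ee_pos": TCP position; "eef_rot": TCP orientation; "force": force on the tool from outside, world axes, zero at the start; "torque": the same for the moment, N m; "width": opening from 0.0 (shut) to 1.0 (fully open); "grasp_force": force on a finger pad.
Only numpy, scipy, OpenCV 4.12 (cv2) and the standard library are available. Lean on these libraries where they do the work, as an engineer would, in place of code of your own. Each camera call takes 0.05 s, during which the arm holds its last target. There are 200 camera calls.

## Working session

There is one attempt and no reset: what is moved stays moved. The work goes in short steps, Python scripts to look and compute and a tool call to move; the robot and the scene stay as the last step left them, time stands still between calls to the robot, and variables do not carry over. Pictures are saved under pics/ and viewed, at most 14 in all, crops included, and the job is handed in when it is done.

Besides the shell and the picture viewer there is one more tool, called after "Call:" by a JSON object that holds its "method" and its "body". jog_arm: Moves the arm, as the interface text tells. Its arguments: {"type":"object","properties":{"commands":{"type":"array"},"grip_force":{"type":"number"}},"required":["commands"]}

```bash
mkdir -p pics; ls
python3 - <<'E'
from plant import r
import cv2
for n in ("scene","top"):
    cv2.imwrite(f"pics/{n}0.png",r.read_camera(n)); i=r.camera_info(n); print(n,i)
s=r.read_state(); print(s); print(r.grip_depth)
E
```

```text
pics
scene {'vfov': 56.00854717192213, 'cx': 325.41377592363347, 'cy': 237.88420843884666, 'distortion': array([-0.10587336,  0.        ,  0.        ,  0.        ,  0.        ]), 'world_from_camera': array([[-8.38675968e-01,  4.42407901e-01, -3.17644251e-01,
         8.19135403e-01],
       [ 5.44629846e-01,  6.80217287e-01, -4.90594306e-01,
         4.81711549e-01],
       [-9.75686105e-04, -5.84448194e-01, -8.11430439e-01,
         8.22749571e-01],
       [ 0.00000000e+00,  0.00000000e+00,  0.00000000e+00,
         1.00000000e+00]])}
top {'vfov': 50.26566515859403, 'cx': 319.52373616375303, 'cy': 238.02568193519068, 'distortion': array([0.00064593, 0.        , 0.        , 0.        , 0.        ]), 'world_from_camera': array([[ 9.02327976e-04, -9.85811827e-01,  1.67851802e-01,
         3.57491170e-01],
       [-9.99777949e-01, -4.42315108e-03, -2.06030974e-02,
         5.27329856e-02],
       [ 2.10532110e-02, -1.67795939e-01, -9.85596918e-01,
         1.01141491e+00],
       [ 0.00000000e+00,  0.00000000e+00,  0.00000000e+00,
         1.00000000e+00]])}
{'clock': 0.1, 'joints': array([ 1.02150347,  0.42664609,  0.07382812,  1.60651378, -0.03409299,
        1.11086421, -0.06709345]), 'dq': array([ 0.00125681, -0.00076128, -0.00101241, -0.00147274, -0.0018454 ,
        0.00047095,  0.00041486]), 'tau': array([ 9.25489498e-03, -9.37459803e+01,  3.67764249e+00, -4.55041730e+01,
       -4.86461492e-02,  1.67130819e-02, -3.47919820e-05]), 'ee_pos': array([ 0.2625584 , -0.62140388,  0.20487341]), 'eef_rot': array([-5.66119095e-04,  9.80086822e-01,  1.98568568e-01, -1.53472731e-04]), 'force': array([-0.5570534 ,  0.0984287 ,  1.64514091]), 'torque': array([0.00117674, 0.00357813, 0.05547767]), 'grasp_force': 0.0, 'width': 1.0006246216648707}
0.0188
```

View pics/top0.png

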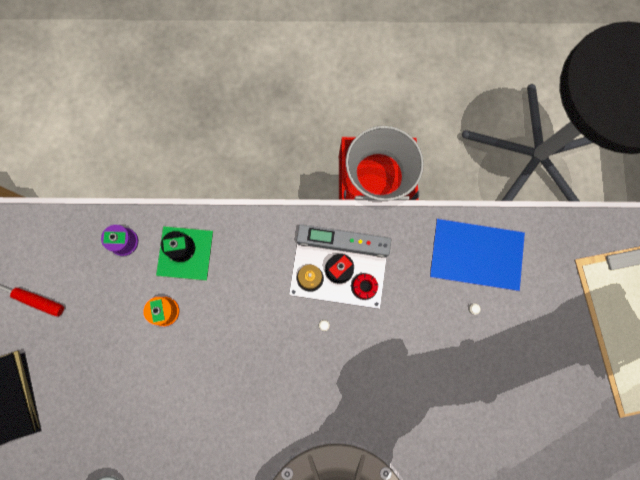

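View pics/scene0.png

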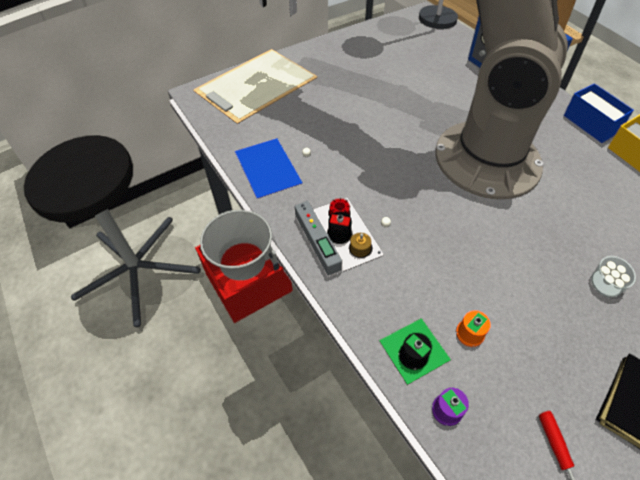

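The top view shows these objects:
- Shell-like candidates: black with a green label on the green plate (178,245), purple (118,239), orange (160,311), and the failed one with a red label (339,267).
- Brass switch at (310,277) and collar at (364,286).
- Mat at (478,255), funnel at (384,163), caps at (324,326) and (475,309).

I choose the black shell at (178,245) and will check it in a close crop.

Run:
```python
import cv2,numpy as np
a=cv2.imread("pics/top0.png")
n=cv2.resize(a[215:315,285:400],None,fx=5,fy=5,interpolation=cv2.INTER_CUBIC)
g=cv2.resize(a[220:285,150:215],None,fx=3,fy=3,interpolation=cv2.INTER_CUBIC)
o=np.zeros((500,575+195,3),np.uint8);o[:,:575]=n;o[:195,575:]=g
cv2.imwrite("pics/crop1.png",o)
```

```text
(no output)
```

View pics/crop1.png

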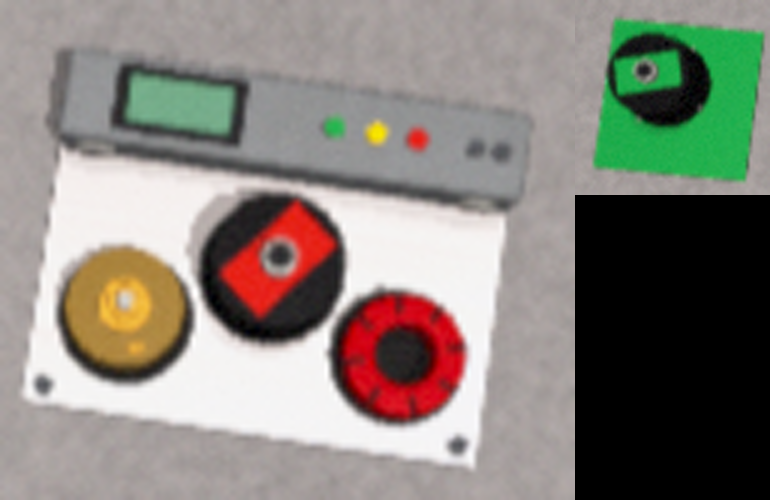

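```bash
cat > h.py <<'E'
import cv2,numpy as np
def cam(i): 
    f=240/np.tan(np.radians(i["vfov"]/2)); return np.array([[f,0,i["cx"]],[0,f,i["cy"]],[0,0,1]])
def w(i,uv,z):
    p=cv2.undistortPoints(np.array([[uv]],float),cam(i),i["distortion"])[0,0]
    T=i["world_from_camera"]; d=T[:3,:3]@[p[0],p[1],1]; c=T[:3,3]
    return c+d*(z-c[2])/d[2]
E
python3 - <<'E'
from h import *; from plant import r
i=r.camera_info("top")
c1=lambda x,y:((x+.5)/5-.5+285,(y+.5)/5-.5+215)
c2=lambda x,y:((x-575+.5)/3-.5+150,(y+.5)/3-.5+220)
P={}
for n,uv,z in [("fail",c1(278,256),.066),("switch",c1(124,300),.058),("collar",c1(403,353),.032),("plFL",c1(25,398),.006),("plFR",c1(473,466),.006),
 ("boxBL",c1(65,50),.046),("boxBR",c1(530,118),.046),
 ("good",c2(643,71),.064),*[("g%d"%k,c2(*q),.004) for k,q in enumerate([(614,20),(763,33),(745,180),(595,167)])],
 *[("mat%d"%k,q,.003) for k,q in enumerate([(436,219),(524,232),(519,290),(430,278)])],("fun",(384.5,163),.045),("capa",(324,326),.014),("capb",(475,309),.014)]:
    P[n]=w(i,uv,z); print(n,P[n].round(4))
print("mat c",np.mean([P["mat%d"%k] for k in range(4)],0),"g c",np.mean([P["g%d"%k] for k in range(4)],0))
for a,b in [("plFL","plFR"),("boxBL","boxBR"),("switch","collar"),("mat0","mat1"),("mat3","mat2"),("g0","g1")]:
    d=P[a]-P[b]; print(a,b,np.linalg.norm(d[:2]),"yaw",np.degrees(np.arctan2(-d[0],d[1])))
m=(P["switch"]+P["collar"])/2; print(np.linalg.norm(m[:2]-P["fail"][:2]))
i=r.camera_info("wrist"); s=r.read_state()
print(i, s["eef_rot"]);
E
```

```text
fail [ 0.4663 -0.0055  0.066 ]
switch [0.4505 0.0516 0.058 ]
collar [ 0.433  -0.0554  0.032 ]
plFL [0.4171 0.0901 0.006 ]
plFR [ 0.391 -0.085  0.006]
boxBL [0.5479 0.0747 0.046 ]
boxBR [ 0.5222 -0.104   0.046 ]
good [0.5076 0.3074 0.064 ]
g0 [0.5513 0.3443 0.004 ]
g1 [0.543  0.2455 0.004 ]
g2 [0.4452 0.2537 0.004 ]
g3 [0.4534 0.3516 0.004 ]
mat0 [ 0.5693 -0.2039  0.003 ]
mat1 [ 0.5434 -0.3817  0.003 ]
mat2 [ 0.4265 -0.3639  0.003 ]
mat3 [ 0.4498 -0.1875  0.003 ]
fun [ 0.6727 -0.0954  0.045 ]
capa [0.3559 0.0231 0.014 ]
capb [ 0.3887 -0.2707  0.014 ]
mat c [ 0.49727027 -0.28425634  0.003     ] g c [0.49823104 0.29874917 0.004     ]
plFL plFR 0.17707172218564166 yaw -8.468713010467184
boxBL boxBR 0.18051433925424137 yaw -8.187264626919841
switch collar 0.1084298398979196 yaw -9.28849979414427
mat0 mat1 0.17962056768739315 yaw -8.285077368543057
mat3 mat2 0.17791544796079317 yaw -7.527447120417765
g0 g1 0.0992006576355145 yaw -4.802590478533264
0.024812197366217946
{'vfov': 62.48487409211939, 'cx': 313.68582018037847, 'cy': 236.03728994603472, 'distortion': array([0.03032199, 0.        , 0.        , 0.        , 0.        ]), 'world_from_camera': array([[ 3.89117747e-01, -8.93624999e-01, -2.23655406e-01,
         3.27246056e-01],
       [-9.21187858e-01, -3.77621263e-01, -9.38888223e-02,
        -5.93882623e-01],
       [-5.55638280e-04,  2.42562451e-01, -9.70135634e-01,
         3.82310711e-01],
       [ 0.00000000e+00,  0.00000000e+00,  0.00000000e+00,
         1.00000000e+00]])} [-5.66119095e-04  9.80086822e-01  1.98568568e-01 -1.53472731e-04]
```

The crop confirms the good shell: black can, green label, on the green plate, stub at about (643,71) in the crop. The nest shows the failed stub at (278,256), the switch shaft at (124,300) and the collar centre at (403,353). The measured sizes match the given ones (180, 108, 100 and 179 mm). Next I turn the tool to the nest axes.

Call:
{"method": "jog_arm", "body": {"commands": [[[0, 0, -0.047], [0, 0, 0], 1], [[0, 0, -0.094], [0, 0, 0], 1], [[0, 0, -0.141], [0, 0, 0], 1], [[0, 0, -0.188], [0, 0, 0], 1], [[0, 0, -0.235], [0, 0, -0.5], 1]]}}

```text
clock: 0.6
ee_pos: [0.2616, -0.6193, 0.2406]
eef_rot: [-0.004, 0.841, 0.541, 0.0]
force: [0.1, -0.1, 0.4]
width: 1.003
grasp_force: 0.0
```

Call:
{"method": "jog_arm", "body": {"commands": [[[0, 0, -0.047], [0.3, 0, 0], 1], [[0, 0, -0.091], [0.9, 0.2, 0], 1], [[0, 0, -0.091], [0.9, 0.2, 0], 1]]}}

```text
clock: 0.9
ee_pos: [0.3124, -0.5586, 0.2457]
eef_rot: [0.0, 0.753, 0.658, 0.001]
force: [1.5, -0.1, 0.2]
width: 0.999
grasp_force: 0.0
```

Call:
{"method": "jog_arm", "body": {"commands": [[[0, 0, 0], [0.5, 0.1, 0], 1], [[0, 0, 0], [1, 0.2, 0], 1]]}}

```text
clock: 1.1
ee_pos: [0.3349, -0.4853, 0.2448]
eef_rot: [-0.001, 0.758, 0.653, 0.0]
force: [1.2, -0.9, 0.4]
width: 1.0
grasp_force: 0.0
```

Call:
{"method": "jog_arm", "body": {"commands": [[[0, 0, 0], [0.5, 0.1, 0], 1], [[0, 0, 0], [1, 0.2, 0], 1]]}}

```text
clock: 1.3
ee_pos: [0.3627, -0.4078, 0.2452]
eef_rot: [-0.0, 0.757, 0.653, 0.0]
force: [0.4, 0.5, 0.1]
width: 0.998
grasp_force: 0.0
```

Call:
{"method": "jog_arm", "body": {"commands": [[[0, 0, 0], [0.5, 0, 0], 1], [[0, 0, 0], [1, 0.1, 0], 1]]}}

```text
clock: 1.5
ee_pos: [0.3816, -0.3299, 0.2453]
eef_rot: [-0.0, 0.757, 0.653, -0.0]
force: [0.3, -0.4, -0.2]
width: 1.0
grasp_force: 0.0
```

Call:
{"method": "jog_arm", "body": {"commands": [[[0, 0, 0], [0.5, 0, 0], 1], [[0, 0, 0], [1, 0.1, 0], 1]]}}

```text
clock: 1.7
ee_pos: [0.4012, -0.2519, 0.2454]
eef_rot: [-0.0, 0.757, 0.653, -0.0]
force: [0.4, -0.7, -0.3]
width: 0.998
grasp_force: 0.0
```

Call:
{"method": "jog_arm", "body": {"commands": [[[0, 0, 0], [0.5, 0, 0], 1], [[0, 0, 0], [1, 0, 0], 1]]}}

```text
clock: 1.9
ee_pos: [0.4134, -0.1727, 0.2453]
eef_rot: [-0.0, 0.757, 0.653, -0.0]
force: [0.6, -0.4, -0.1]
width: 1.003
grasp_force: 0.0
```

Call:
{"method": "jog_arm", "body": {"commands": [[[0, 0, 0], [0.5, 0, 0], 1], [[0, 0, 0], [1, 0, 0], 1]]}}

```text
clock: 2.1
ee_pos: [0.425, -0.0936, 0.2455]
eef_rot: [-0.0, 0.757, 0.653, -0.0]
force: [0.6, -0.8, 0.8]
width: 0.998
grasp_force: 0.0
```

Call:
{"method": "jog_arm", "body": {"commands": [[[0, 0, 0], [0.5, 0, 0], 1], [[0, 0, 0], [1, 0, 0], 1], [[0, 0, 0], [1, 0, 0], 1], [[0, 0, 0], [1, 0, 0], 1]]}}

```text
clock: 2.5
ee_pos: [0.4368, -0.0156, 0.2454]
eef_rot: [-0.0, 0.757, 0.654, -0.0]
force: [1.8, -0.8, -0.2]
width: 1.002
grasp_force: 0.0
```

Run:
```python
from h import *; from plant import r; import pickle
i=r.camera_info("wrist"); s=r.read_state(); im=r.read_camera("wrist")
cv2.imwrite("pics/w1.png",im); pickle.dump(i,open("w1.pkl","wb")); print(s["ee_pos"],s["eef_rot"],s["joints"]); print(i["world_from_camera"].round(3))
```

```text
[ 0.43675961 -0.01558413  0.24535231] [-1.52816957e-04  7.56557761e-01  6.53926844e-01 -1.14611551e-04] [ 0.49966546  0.02314104 -0.60988521  2.03006322  0.0147884   1.09296606
 -0.26216944]
[[ 0.989 -0.141 -0.035  0.447]
 [-0.145 -0.96  -0.241  0.054]
 [ 0.     0.243 -0.97   0.423]
 [ 0.     0.     0.     1.   ]]
```

View pics/w1.png

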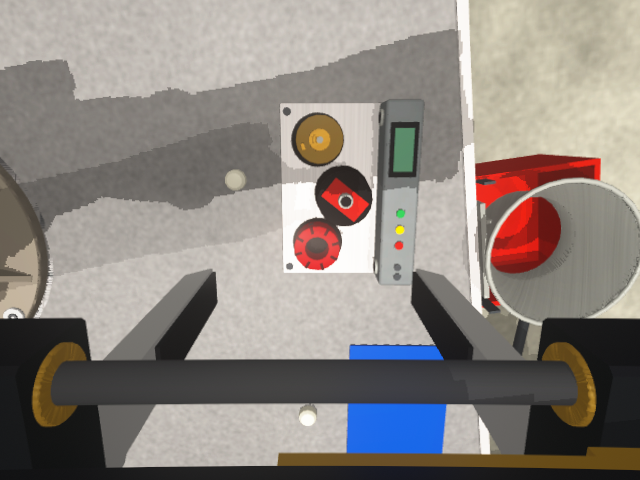

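The wrist view shows the switch at (319,139), the failed shell at (345,201), the collar at (318,244), and plate corners at about (280,103) and (283,272). I enlarge it to read these more closely.

Run:
```python
import cv2
a=cv2.imread("pics/w1.png")[95:285,270:430]
cv2.imwrite("pics/crop2.png",cv2.resize(a,None,fx=3,fy=3,interpolation=cv2.INTER_CUBIC))
```

```text
(no output)
```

View pics/crop2.png

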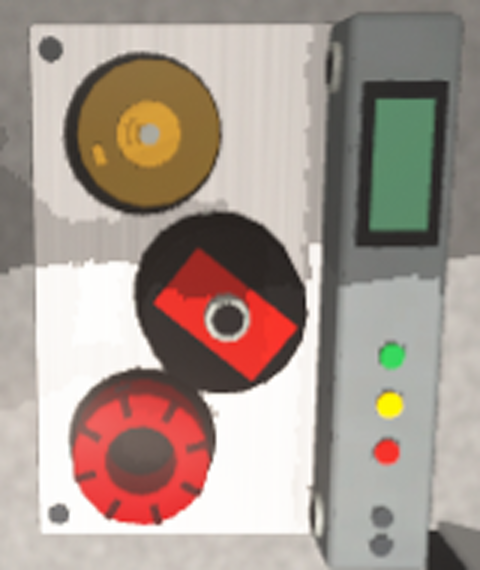

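Run:
```python
from h import *; import pickle
i=pickle.load(open("w1.pkl","rb"))
c=lambda x,y:((x+.5)/3-.5+270,(y+.5)/3-.5+95)
P={n:w(i,c(*uv),z) for n,uv,z in [("fail",(228,318),.066),("switch",(149,134),.058),("collar",(141,456),.032),("FL",(30,25),.006),("FR",(41,533),.006)]}
fun=w(i,(572,252),.045)
for n in P: print(n,P[n].round(4))
print("funnel ~",fun.round(4))
a=np.radians(-8.4); ex=np.array([np.cos(a),np.sin(a)]); ey=np.array([-np.sin(a),np.cos(a)])
d=P["FL"]-P["FR"]; print(np.linalg.norm(d),np.degrees(np.arctan2(-d[0],d[1])))
for n in P: q=(P[n]-P["fail"])[:2]; print(n,"nest",(q@ex).round(4),(q@ey).round(4))
```

```text
fail [ 0.4676 -0.0057  0.066 ]
switch [0.4517 0.0512 0.058 ]
collar [ 0.4342 -0.0542  0.032 ]
FL [0.4181 0.0913 0.006 ]
FR [ 0.3925 -0.0854  0.006 ]
funnel ~ [ 0.682  -0.0922  0.045 ]
0.1785096196697328 -8.254890975924138
fail nest 0.0 0.0
switch nest -0.0241 0.054
collar nest -0.0259 -0.0529
FL nest -0.0631 0.0887
FR nest -0.0627 -0.0898
```

Call:
{"method": "jog_arm", "body": {"commands": [[[0, 0, 0], [0.43, 0.03, 0], 0.75], [[0, 0, 0], [0.855, 0.055, 0], 0.75], [[0, 0, 0], [0.855, 0.055, 0.5], 0.75], [[0, 0, 0], [0.855, 0.055, 1], 0.75]]}}

```text
clock: 2.95
ee_pos: [0.452, 0.0504, 0.165]
eef_rot: [0.001, 0.757, 0.653, 0.001]
force: [0.2, -1.2, -1.3]
width: 0.751
grasp_force: 0.0
```

Call:
{"method": "jog_arm", "body": {"commands": [[[0, 0, 0], [0, 0, 0.5], 0.75], [[0, 0, 0], [0, 0, 0.9], 0.75], [[0, 0, 0], [0, 0, 0.9], 0.75], [[0, 0, 0], [0, 0, 0.9], 0.75]]}}

```text
clock: 3.35
ee_pos: [0.4513, 0.0503, 0.0939]
eef_rot: [-0.0, 0.757, 0.653, -0.0]
force: [0.6, -0.2, 0.8]
width: 0.753
grasp_force: 0.0
```

Call:
{"method": "jog_arm", "body": {"commands": [[[0, 0, 0], [0.012, 0, 0.4], 0.75], [[0, 0, 0], [0.012, 0, 0.8], 0.75], [[0, 0, 0], [0.012, 0, 1.0], 0.75], [[0, 0, 0], [0.012, 0, 1.0], 0.75]]}}

```text
clock: 3.75
ee_pos: [0.4517, 0.0513, 0.0137]
eef_rot: [0.0, 0.757, 0.653, -0.0]
force: [0.7, -1.1, 0.7]
width: 0.752
grasp_force: 0.0
```

Call:
{"method": "jog_arm", "body": {"commands": [[[0, 0, 0], [0, 0, 0.04], 0.6], [[0, 0, 0], [0, 0, 0.04], 0.55], [[0, 0, 0], [0, 0, 0.04], 0.4], [[0, 0, 0], [0, 0, 0.04], 0.3], [[0, 0, 0], [0, 0, 0.04], 0.3]], "grip_force": 20}}

```text
clock: 4.25
ee_pos: [0.4521, 0.0517, 0.0112]
eef_rot: [0.001, 0.757, 0.653, 0.0]
force: [-1.6, -1.5, 12.8]
width: 0.476
grasp_force: 20.0
```

Call:
{"method": "jog_arm", "body": {"commands": [[[0, 0, 0], [0, 0, 0], 0.3], [[0, 0, 0], [0, 0, 0], 0.3], [[0, 0, 0], [0, 0, 0], 0.3], [[0, 0, 0], [0, 0, 0], 0.3]]}}

```text
clock: 4.65
ee_pos: [0.452, 0.0517, 0.0112]
eef_rot: [0.001, 0.757, 0.653, 0.0]
force: [-1.9, -0.9, 13.2]
width: 0.474
grasp_force: 20.0
```

Call:
{"method": "jog_arm", "body": {"commands": [[[0, 0, 0], [0, 0, -0.1], 0.3], [[0, 0, 0], [0, 0, -0.4], 0.3], [[0, 0, 0], [0, 0, -0.7], 0.3], [[0, 0, 0], [0, 0, -1], 0.3]]}}

```text
clock: 5.05
ee_pos: [0.451, 0.052, 0.0917]
eef_rot: [-0.0, 0.757, 0.653, -0.0]
force: [-0.0, -0.3, -1.9]
width: 0.473
grasp_force: 20.0
```

Call:
{"method": "jog_arm", "body": {"commands": [[[0, 0, 0], [0, 0, -0.4], 0.3], [[0, 0, 0], [0, 0, -0.8], 0.3], [[0, 0, 0], [-0.2, 0.1, -0.8], 0.3], [[0, 0, 0], [-0.57, 0.167, -0.8], 0.3]]}}

```text
clock: 5.45
ee_pos: [0.4589, 0.0057, 0.1561]
eef_rot: [0.001, 0.756, 0.654, 0.001]
force: [0.7, -0.9, -2.0]
width: 0.474
grasp_force: 20.0
```

Call:
{"method": "jog_arm", "body": {"commands": [[[0, 0, 0], [-0.5, 0.2, 0], 0.3], [[0, 0, 0], [-1, 0.4, 0], 0.3]]}}

```text
clock: 5.65
ee_pos: [0.4778, -0.0802, 0.1552]
eef_rot: [0.0, 0.757, 0.654, 0.0]
force: [0.8, -0.0, -2.1]
width: 0.474
grasp_force: 20.0
```

Call:
{"method": "jog_arm", "body": {"commands": [[[0, 0, 0], [-0.5, 0.2, 0], 0.3], [[0, 0, 0], [-1, 0.4, 0], 0.3]]}}

```text
clock: 5.85
ee_pos: [0.4978, -0.1645, 0.155]
eef_rot: [0.0, 0.757, 0.653, 0.0]
force: [0.1, 1.8, -0.9]
width: 0.474
grasp_force: 20.0
```

Call:
{"method": "jog_arm", "body": {"commands": [[[0, 0, 0], [-0.4, 0.1, 0], 0.3], [[0, 0, 0], [-0.8, 0.2, 0], 0.3], [[0, 0, 0], [-1, 0.2, 0], 0.3], [[0, 0, 0], [-1, 0.2, 0], 0.3]]}}

```text
clock: 6.25
ee_pos: [0.5011, -0.2464, 0.1544]
eef_rot: [-0.0, 0.758, 0.652, -0.0]
force: [0.1, 0.2, -2.2]
width: 0.473
grasp_force: 20.0
```

Call:
{"method": "jog_arm", "body": {"commands": [[[0, 0, 0], [0, 0, 0.4], 0.3], [[0, 0, 0], [0, 0, 0.8], 0.3], [[0, 0, 0], [0, 0, 1], 0.3]]}}

```text
clock: 6.55
ee_pos: [0.5009, -0.2423, 0.0725]
eef_rot: [-0.001, 0.757, 0.654, -0.0]
force: [0.3, 0.0, -1.3]
width: 0.476
grasp_force: 20.0
```

Call:
{"method": "jog_arm", "body": {"commands": [[[0, 0, 0], [0, 0, 0.3], 0.3], [[0, 0, 0], [0, 0, 0.5], 0.3], [[0, 0, 0], [0, 0, 0.65], 0.3], [[0, 0, 0], [0, 0, 0.73], 0.3], [[0, 0, 0], [0, 0, 0.73], 0.3]]}}

```text
clock: 7.05
ee_pos: [0.5018, -0.244, 0.0156]
eef_rot: [-0.0, 0.757, 0.653, -0.0]
force: [0.8, -0.4, -1.7]
width: 0.474
grasp_force: 20.0
```

Call:
{"method": "jog_arm", "body": {"commands": [[[0, 0, 0], [0, 0, 0.03], 0.3], [[0, 0, 0], [0, 0, 0.05], 0.3], [[0, 0, 0], [0, 0, 0.065], 0.3], [[0, 0, 0], [0, 0, 0.065], 0.3]]}}

```text
clock: 7.45
ee_pos: [0.502, -0.2444, 0.0108]
eef_rot: [0.0, 0.757, 0.653, 0.0]
force: [0.1, 0.1, -2.5]
width: 0.474
grasp_force: 20.0
```

Call:
{"method": "jog_arm", "body": {"commands": [[[0, 0, 0], [0, 0, 0.01], 0.3], [[0, 0, 0], [0, 0, 0.02], 0.3], [[0, 0, 0], [0, 0, 0.02], 0.3]]}}

```text
clock: 7.75
ee_pos: [0.5019, -0.2444, 0.009]
eef_rot: [-0.0, 0.757, 0.653, -0.0]
force: [0.4, -0.3, -2.5]
width: 0.475
grasp_force: 20.0
```

Call:
{"method": "jog_arm", "body": {"commands": [[[0, 0, 0], [0, 0, 0.005], 0.3], [[0, 0, 0], [0, 0, 0.01], 0.3], [[0, 0, 0], [0, 0, 0.01], 0.3]]}}

```text
clock: 8.05
ee_pos: [0.502, -0.2444, 0.0083]
eef_rot: [0.0, 0.757, 0.653, 0.0]
force: [-0.4, 0.0, -1.0]
width: 0.475
grasp_force: 20.0
```

Call:
{"method": "jog_arm", "body": {"commands": [[[0, 0, 0], [0, 0, 0.007], 0.3], [[0, 0, 0], [0, 0, 0.007], 0.3], [[0, 0, 0], [0, 0, 0.007], 0.52], [[0, 0, 0], [0, 0, 0.007], 0.75], [[0, 0, 0], [0, 0, 0.007], 0.75]]}}

```text
clock: 8.55
ee_pos: [0.502, -0.2444, 0.0077]
eef_rot: [0.0, 0.757, 0.653, 0.0]
force: [0.5, -1.0, -0.3]
width: 0.657
grasp_force: 0.0
```

Call:
{"method": "jog_arm", "body": {"commands": [[[0, 0, 0], [0, 0, -0.3], 0.75], [[0, 0, 0], [0, 0, -0.7], 0.75], [[0, 0, 0], [0, 0, -1], 0.75]]}}

```text
clock: 8.85
ee_pos: [0.5022, -0.2443, 0.0891]
eef_rot: [0.0, 0.757, 0.653, 0.0]
force: [-0.1, 0.1, -0.6]
width: 0.749
grasp_force: 0.0
```

Call:
{"method": "jog_arm", "body": {"commands": [[[0, 0, 0], [0, 0, -0.4], 0.75], [[0, 0, 0], [0.3, 0, -0.7], 0.75], [[0, 0, 0], [0.7, 0, -0.7], 0.75], [[0, 0, 0], [0.7, 0, -0.7], 0.75]]}}

```text
clock: 9.25
ee_pos: [0.5113, -0.1853, 0.1448]
eef_rot: [0.001, 0.756, 0.655, 0.001]
force: [-0.1, -0.4, 0.3]
width: 0.753
grasp_force: 0.0
```

Call:
{"method": "jog_arm", "body": {"commands": [[[0, 0, 0], [0.4, -0.3, 0], 0.75], [[0, 0, 0], [0.75, -0.6, 0], 0.75], [[0, 0, 0], [0.75, -0.6, 0], 0.75]]}}

```text
clock: 9.55
ee_pos: [0.4693, -0.1194, 0.1436]
eef_rot: [-0.0, 0.756, 0.655, -0.0]
force: [-1.0, -0.6, -0.6]
width: 0.751
grasp_force: 0.0
```

Call:
{"method": "jog_arm", "body": {"commands": [[[0, 0, 0], [0.4, -0.3, 0], 0.75], [[0, 0, 0], [0.72, -0.6, 0], 0.75], [[0, 0, 0], [0.72, -0.6, 0.4], 0.75], [[0, 0, 0], [0.72, -0.6, 0.8], 0.75], [[0, 0, 0], [0.72, -0.6, 0.8], 0.75]]}}

```text
clock: 10.05
ee_pos: [0.4303, -0.0586, 0.0771]
eef_rot: [-0.002, 0.757, 0.653, -0.001]
force: [0.7, 0.4, 1.3]
width: 0.749
grasp_force: 0.0
```

Call:
{"method": "jog_arm", "body": {"commands": [[[0, 0, 0], [0.03, 0.02, 0], 0.75], [[0, 0, 0], [0.03, 0.02, 0.2], 0.75], [[0, 0, 0], [0.03, 0.02, 0.4], 0.75], [[0, 0, 0], [0.03, 0.02, 0.4], 0.75]]}}

```text
clock: 10.45
ee_pos: [0.4345, -0.0566, 0.0478]
eef_rot: [-0.0, 0.757, 0.653, -0.0]
force: [-0.3, -0.8, 0.5]
width: 0.749
grasp_force: 0.0
```

Call:
{"method": "jog_arm", "body": {"commands": [[[0, 0, 0], [0.02, -0.01, 0.2], 0.75], [[0, 0, 0], [0.02, -0.01, 0.35], 0.75], [[0, 0, 0], [0.02, -0.01, 0.445], 0.75], [[0, 0, 0], [0.02, -0.01, 0.445], 0.75]]}}

```text
clock: 10.85
ee_pos: [0.4336, -0.0548, 0.0119]
eef_rot: [-0.0, 0.757, 0.653, -0.0]
force: [-0.3, 0.2, 0.1]
width: 0.749
grasp_force: 0.0
```

Call:
{"method": "jog_arm", "body": {"commands": [[[0, 0, 0], [0, 0, 0], 0.55], [[0, 0, 0], [0, 0, 0], 0.52], [[0, 0, 0], [0, 0, 0], 0.4], [[0, 0, 0], [0, 0, 0], 0.3], [[0, 0, 0], [0, 0, 0], 0.3]], "grip_force": 20}}

```text
clock: 11.35
ee_pos: [0.434, -0.0548, 0.0125]
eef_rot: [0.0, 0.757, 0.653, 0.0]
force: [-0.4, -0.8, 7.5]
width: 0.499
grasp_force: 19.9
```

Call:
{"method": "jog_arm", "body": {"commands": [[[0, 0, 0], [0, 0, 0], 0.3], [[0, 0, 0], [0, 0, 0], 0.3], [[0, 0, 0], [0, 0, 0], 0.3]]}}

```text
clock: 11.65
ee_pos: [0.434, -0.0548, 0.0125]
eef_rot: [0.0, 0.757, 0.653, 0.0]
force: [-1.9, -0.6, 8.1]
width: 0.498
grasp_force: 19.9
```

Call:
{"method": "jog_arm", "body": {"commands": [[[0, 0, 0], [0, 0, -0.1], 0.3], [[0, 0, 0], [0, 0, -0.4], 0.3], [[0, 0, 0], [0, 0, -0.7], 0.3], [[0, 0, 0], [0, 0, -1], 0.3]]}}

```text
clock: 12.05
ee_pos: [0.4334, -0.0545, 0.0934]
eef_rot: [-0.0, 0.757, 0.653, -0.0]
force: [0.5, -0.0, -0.1]
width: 0.5
grasp_force: 19.9
```

Call:
{"method": "jog_arm", "body": {"commands": [[[0, 0, 0], [0, 0, -0.4], 0.3], [[0, 0, 0], [-0.2, 0, -0.7], 0.3], [[0, 0, 0], [-0.6, 0.1, -0.7], 0.3], [[0, 0, 0], [-0.9, 0.3, -0.7], 0.3]]}}

```text
clock: 12.45
ee_pos: [0.4466, -0.1311, 0.1497]
eef_rot: [0.001, 0.757, 0.653, 0.0]
force: [0.7, -0.8, -1.9]
width: 0.498
grasp_force: 19.9
```

Call:
{"method": "jog_arm", "body": {"commands": [[[0, 0, 0], [-0.5, 0.2, 0], 0.3], [[0, 0, 0], [-1, 0.4, 0], 0.3]]}}

```text
clock: 12.65
ee_pos: [0.4671, -0.2145, 0.1489]
eef_rot: [0.0, 0.757, 0.654, 0.0]
force: [0.5, -0.5, -1.0]
width: 0.498
grasp_force: 19.9
```

Call:
{"method": "jog_arm", "body": {"commands": [[[0, 0, 0], [-0.5, 0.2, 0], 0.3], [[0, 0, 0], [-1, 0.4, 0], 0.3], [[0, 0, 0], [-1.0, 0.4, 0], 0.3]]}}

```text
clock: 12.95
ee_pos: [0.4866, -0.3026, 0.1481]
eef_rot: [0.0, 0.759, 0.651, -0.0]
force: [-1.2, 0.5, -0.7]
width: 0.499
grasp_force: 19.9
```

Call:
{"method": "jog_arm", "body": {"commands": [[[0, 0, 0], [-0.3, 0.1, 0], 0.3], [[0, 0, 0], [-0.325, 0.1, 0], 0.3], [[0, 0, 0], [-0.325, 0.1, 0], 0.3], [[0, 0, 0], [-0.325, 0.1, 0], 0.3]]}}

```text
clock: 13.35
ee_pos: [0.4909, -0.323, 0.1483]
eef_rot: [-0.0, 0.757, 0.654, 0.0]
force: [0.3, 1.1, -0.2]
width: 0.498
grasp_force: 19.9
```

Call:
{"method": "jog_arm", "body": {"commands": [[[0, 0, 0], [0, 0, 0.4], 0.3], [[0, 0, 0], [0, 0, 0.8], 0.3], [[0, 0, 0], [0, 0, 1], 0.3]]}}

```text
clock: 13.65
ee_pos: [0.49, -0.3225, 0.0662]
eef_rot: [-0.001, 0.757, 0.654, -0.0]
force: [-0.4, 0.3, -1.0]
width: 0.501
grasp_force: 19.9
```

Call:
{"method": "jog_arm", "body": {"commands": [[[0, 0, 0], [0, 0, 0.3], 0.3], [[0, 0, 0], [0, 0, 0.55], 0.3], [[0, 0, 0], [0, 0, 0.65], 0.3], [[0, 0, 0], [0, 0, 0.7], 0.3], [[0, 0, 0], [0, 0, 0.7], 0.3]]}}

```text
clock: 14.15
ee_pos: [0.4913, -0.3239, 0.0126]
eef_rot: [0.0, 0.757, 0.653, 0.0]
force: [-0.0, 0.2, -1.2]
width: 0.496
grasp_force: 19.9
```

Call:
{"method": "jog_arm", "body": {"commands": [[[0, 0, 0], [0, 0, 0.01], 0.3], [[0, 0, 0], [0, 0, 0.02], 0.3], [[0, 0, 0], [0, 0, 0.03], 0.3], [[0, 0, 0], [0, 0, 0.03], 0.3]]}}

```text
clock: 14.55
ee_pos: [0.491, -0.3241, 0.0099]
eef_rot: [0.0, 0.757, 0.653, 0.0]
force: [-0.5, -0.1, -0.8]
width: 0.5
grasp_force: 19.9
```

Call:
{"method": "jog_arm", "body": {"commands": [[[0, 0, 0], [0, 0, 0.008], 0.3], [[0, 0, 0], [0, 0, 0.013], 0.3], [[0, 0, 0], [0, 0, 0.013], 0.3], [[0, 0, 0], [0, 0, 0.013], 0.55], [[0, 0, 0], [0, 0, 0.013], 0.6]]}}

```text
clock: 15.05
ee_pos: [0.491, -0.3241, 0.0088]
eef_rot: [0.0, 0.757, 0.653, 0.0]
force: [1.0, -0.6, 1.0]
width: 0.587
grasp_force: 0.0
```

Call:
{"method": "jog_arm", "body": {"commands": [[[0, 0, 0], [0, 0, 0], 0.7], [[0, 0, 0], [0, 0, 0], 0.75], [[0, 0, 0], [0, 0, -0.3], 0.75], [[0, 0, 0], [0, 0, -0.7], 0.75], [[0, 0, 0], [0, 0, -1], 0.75]]}}

```text
clock: 15.55
ee_pos: [0.4912, -0.324, 0.0901]
eef_rot: [0.0, 0.757, 0.653, 0.0]
force: [-0.6, 0.3, 0.0]
width: 0.748
grasp_force: 0.0
```

Call:
{"method": "jog_arm", "body": {"commands": [[[0, 0, 0], [0, 0, -0.4], 0.8], [[0, 0, 0], [0, 0, -0.8], 0.85], [[0, 0, 0], [0.4, 0, -0.8], 0.9], [[0, 0, 0], [0.8, 0, -0.8], 0.9]]}}

```text
clock: 15.95
ee_pos: [0.5006, -0.2608, 0.1536]
eef_rot: [0.001, 0.758, 0.653, 0.0]
force: [0.2, 0.2, -0.7]
width: 0.898
grasp_force: 0.0
```

Call:
{"method": "jog_arm", "body": {"commands": [[[0, 0, 0], [0.5, -0.2, 0], 0.9], [[0, 0, 0], [1, -0.3, 0], 0.9]]}}

```text
clock: 16.15
ee_pos: [0.4874, -0.1767, 0.1526]
eef_rot: [-0.0, 0.757, 0.653, -0.0]
force: [0.2, 0.4, -0.5]
width: 0.897
grasp_force: 0.0
```

Call:
{"method": "jog_arm", "body": {"commands": [[[0, 0, 0], [0.5, -0.2, 0], 0.9], [[0, 0, 0], [1, -0.3, 0], 0.9]]}}

```text
clock: 16.35
ee_pos: [0.4752, -0.0939, 0.1527]
eef_rot: [0.0, 0.757, 0.653, -0.0]
force: [0.9, 0.5, -0.1]
width: 0.896
grasp_force: 0.0
```

Call:
{"method": "jog_arm", "body": {"commands": [[[0, 0, 0], [0.5, -0.1, 0], 0.9], [[0, 0, 0], [1, -0.25, 0], 0.9]]}}

```text
clock: 16.55
ee_pos: [0.4681, -0.0118, 0.1529]
eef_rot: [0.0, 0.757, 0.653, 0.0]
force: [0.3, 0.3, -0.3]
width: 0.9
grasp_force: 0.0
```

Call:
{"method": "jog_arm", "body": {"commands": [[[0, 0, 0.045], [0, 0, 0], 0.9], [[0, 0, 0.09], [0, 0, 0], 0.9], [[0, 0, 0.135], [0, 0, 0], 0.9], [[0, 0, 0.18], [0, 0, 0], 0.9], [[0, 0, 0.225], [0, 0, 0], 0.9]]}}

```text
clock: 17.05
ee_pos: [0.4682, -0.0133, 0.1527]
eef_rot: [0.0, 0.937, 0.348, 0.0]
force: [-0.6, -0.8, -0.4]
width: 0.9
grasp_force: 0.0
```

Call:
{"method": "jog_arm", "body": {"commands": [[[0, 0, 0.045], [0, 0, 0], 0.9], [[0, 0, 0.09], [0, 0, 0], 0.9], [[0, 0, 0.135], [0, 0, 0], 0.9], [[0, 0, 0.18], [0, 0, 0], 0.9], [[0, 0, 0.225], [0, 0, 0], 0.9]]}}

```text
clock: 17.55
ee_pos: [0.4681, -0.0133, 0.1527]
eef_rot: [-0.0, 1.0, 0.002, 0.0]
force: [0.0, 0.2, 0.2]
width: 0.9
grasp_force: 0.0
```

Call:
{"method": "jog_arm", "body": {"commands": [[[0, 0, 0.045], [0, 0, 0], 0.9], [[0, 0, 0.05], [0, 0, 0], 0.9], [[0, 0, 0.05], [0, 0, 0], 0.9], [[0, 0, 0.05], [0, 0, 0], 0.9]]}}

```text
clock: 17.95
ee_pos: [0.4682, -0.0133, 0.1527]
eef_rot: [-0.0, 0.997, -0.072, -0.0]
force: [-0.1, -0.4, 0.4]
width: 0.898
grasp_force: 0.0
```

Call:
{"method": "jog_arm", "body": {"commands": [[[0, 0, 0], [-0.029, -0.093, 0], 0.9], [[0, 0, 0], [-0.029, -0.093, 0.4], 0.9], [[0, 0, 0], [-0.029, -0.093, 0.8], 0.9], [[0, 0, 0], [-0.029, -0.093, 0.8], 0.9]]}}

```text
clock: 18.35
ee_pos: [0.4646, -0.0052, 0.086]
eef_rot: [-0.0, 0.997, -0.072, -0.003]
force: [-1.0, 0.6, -0.2]
width: 0.898
grasp_force: 0.0
```

Call:
{"method": "jog_arm", "body": {"commands": [[[0, 0, 0], [0, 0, 0.3], 0.9], [[0, 0, 0], [0, 0, 0.6], 0.9], [[0, 0, 0], [0, 0, 0.85], 0.9], [[0, 0, 0], [0, 0, 0.85], 0.9]]}}

```text
clock: 18.75
ee_pos: [0.4662, -0.0054, 0.0201]
eef_rot: [0.0, 0.997, -0.073, -0.001]
force: [0.2, -0.1, -0.2]
width: 0.898
grasp_force: 0.0
```

Call:
{"method": "jog_arm", "body": {"commands": [[[0, 0, 0], [0, 0, 0], 0.62], [[0, 0, 0], [0, 0, 0], 0.55], [[0, 0, 0], [0, 0, 0], 0.4], [[0, 0, 0], [0, 0, 0], 0.4], [[0, 0, 0], [0, 0, 0], 0.4]], "grip_force": 20}}

```text
clock: 19.25
ee_pos: [0.4673, -0.0058, 0.0213]
eef_rot: [0.0, 0.997, -0.073, 0.0]
force: [-2.9, -0.7, 10.4]
width: 0.543
grasp_force: 20.0
```

Call:
{"method": "jog_arm", "body": {"commands": [[[0, 0, 0], [0, 0, 0], 0.4], [[0, 0, 0], [0, 0, 0], 0.4], [[0, 0, 0], [0, 0, 0], 0.4]]}}

```text
clock: 19.55
ee_pos: [0.4673, -0.0058, 0.0213]
eef_rot: [0.0, 0.997, -0.073, 0.0]
force: [-3.1, -1.3, 11.2]
width: 0.541
grasp_force: 20.0
```

Call:
{"method": "jog_arm", "body": {"commands": [[[0, 0, 0], [0, 0, -0.1], 0.4], [[0, 0, 0], [0, 0, -0.4], 0.4], [[0, 0, 0], [0, 0, -0.7], 0.4], [[0, 0, 0], [0, 0, -1], 0.4]]}}

```text
clock: 19.95
ee_pos: [0.4667, -0.0055, 0.1019]
eef_rot: [-0.0, 0.997, -0.073, -0.0]
force: [0.7, -0.2, -1.7]
width: 0.544
grasp_force: 20.0
```

Call:
{"method": "jog_arm", "body": {"commands": [[[0, 0, 0], [0, 0, -0.3], 0.4], [[0, 0, 0], [0.1, 0, -0.5], 0.4], [[0, 0, 0], [0.4, 0.1, -0.5], 0.4], [[0, 0, 0], [0.8, 0.2, -0.5], 0.4]]}}

```text
clock: 20.35
ee_pos: [0.5282, -0.031, 0.1421]
eef_rot: [0.0, 0.997, -0.073, 0.001]
force: [0.6, -0.2, -1.3]
width: 0.541
grasp_force: 20.0
```

Call:
{"method": "jog_arm", "body": {"commands": [[[0, 0, 0], [0.5, 0.1, 0], 0.4], [[0, 0, 0], [1, 0.25, 0], 0.4]]}}

```text
clock: 20.55
ee_pos: [0.6053, -0.0625, 0.1413]
eef_rot: [-0.0, 0.997, -0.073, 0.0]
force: [0.5, 0.8, -1.9]
width: 0.539
grasp_force: 20.0
```

Call:
{"method": "jog_arm", "body": {"commands": [[[0, 0, 0], [0.5, 0.1, 0], 0.4], [[0, 0, 0], [0.93, 0.26, 0], 0.4], [[0, 0, 0], [0.93, 0.26, 0], 0.4], [[0, 0, 0], [0.93, 0.26, 0], 0.4]]}}

```text
clock: 20.95
ee_pos: [0.6744, -0.0938, 0.1403]
eef_rot: [-0.0, 0.997, -0.074, -0.001]
force: [-0.3, -0.7, -2.5]
width: 0.542
grasp_force: 20.0
```

Run:
```python
from plant import r; import cv2,numpy as np
t=r.read_camera("top"); s=r.read_camera("scene"); p=r.read_state()
print(p["ee_pos"],p["joints"])
o=np.hstack([cv2.resize(t[110:330,250:540],(400,303)),cv2.resize(s[100:320,180:470],(400,303))])
cv2.imwrite("pics/f1.png",o)
```

```text
[ 0.67390681 -0.09316382  0.14081084] [ 0.30513338  0.5175033  -0.36403309  1.63052939  0.20611023  1.03230698
 -1.83862103]
```

View pics/f1.png

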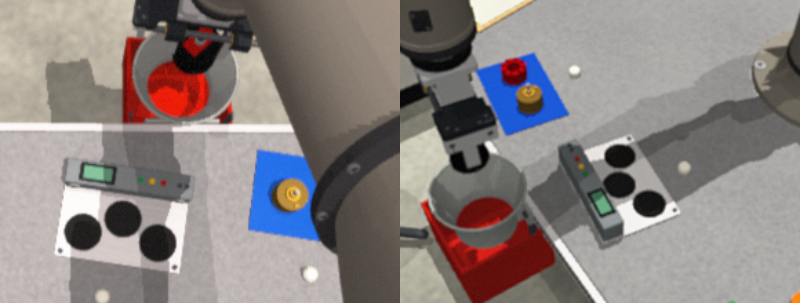

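The picture shows the shell held over the funnel mouth, the three pads empty, and the switch and collar upright on the mat. I lower it and let go.

Call:
{"method": "jog_arm", "body": {"commands": [[[0, 0, 0], [0.06, 0.03, 0.3], 0.4], [[0, 0, 0], [0.06, 0.03, 0.6], 0.4], [[0, 0, 0], [0.06, 0.03, 0.8], 0.4], [[0, 0, 0], [0.06, 0.03, 0.8], 0.4], [[0, 0, 0], [0.06, 0.03, 0.8], 0.4]]}}

```text
clock: 21.55
ee_pos: [0.6791, -0.0965, 0.0774]
eef_rot: [-0.0, 0.997, -0.073, 0.0]
force: [0.1, 0.6, -1.0]
width: 0.54
grasp_force: 20.0
```

Call:
{"method": "jog_arm", "body": {"commands": [[[0, 0, 0], [0, 0, 0], 0.9], [[0, 0, 0], [0, 0, 0], 0.9], [[0, 0, 0], [0, 0, 0], 0.9], [[0, 0, 0], [0, 0, 0], 0.9], [[0, 0, 0], [0, 0, 0], 0.9]]}}

```text
clock: 22.05
ee_pos: [0.6792, -0.0969, 0.0769]
eef_rot: [-0.0, 0.997, -0.073, 0.0]
force: [-0.4, 0.7, 0.7]
width: 0.894
grasp_force: 0.0
```

Call:
{"method": "jog_arm", "body": {"commands": [[[0, 0, 0], [0, 0, -0.4], 0.9], [[0, 0, 0], [0, 0, -0.8], 0.9], [[0, 0, 0], [0, 0, -1], 0.9]]}}

```text
clock: 22.35
ee_pos: [0.6801, -0.0968, 0.1595]
eef_rot: [-0.0, 0.997, -0.073, 0.001]
force: [0.4, -0.7, 0.9]
width: 0.896
grasp_force: 0.0
```

Call:
{"method": "jog_arm", "body": {"commands": [[[0, 0, 0], [-0.4, -0.4, 0], 0.9], [[0, 0, 0], [-0.7, -0.9, 0], 0.9], [[0, 0, 0], [-0.7, -0.9, 0], 0.9]]}}

```text
clock: 22.65
ee_pos: [0.6322, -0.0109, 0.1571]
eef_rot: [-0.001, 0.998, -0.07, -0.0]
force: [0.5, -0.2, 0.3]
width: 0.903
grasp_force: 0.0
```

Call:
{"method": "jog_arm", "body": {"commands": [[[0, 0, 0], [-0.4, -0.4, 0], 0.9], [[0, 0, 0], [-0.6, -0.9, 0], 0.9], [[0, 0, 0], [-0.6, -0.9, 0], 0.9]]}}

```text
clock: 22.95
ee_pos: [0.5956, 0.067, 0.157]
eef_rot: [-0.001, 0.998, -0.07, -0.0]
force: [-0.3, -0.3, -0.4]
width: 0.906
grasp_force: 0.0
```

Call:
{"method": "jog_arm", "body": {"commands": [[[0, 0, 0], [-0.4, -0.4, 0], 0.9], [[0, 0, 0], [-0.6, -0.9, 0], 0.9], [[0, 0, 0], [-0.6, -0.9, 0], 0.9]]}}

```text
clock: 23.25
ee_pos: [0.5587, 0.1448, 0.157]
eef_rot: [-0.001, 0.998, -0.07, -0.0]
force: [-0.1, 0.4, -0.5]
width: 0.899
grasp_force: 0.0
```

Call:
{"method": "jog_arm", "body": {"commands": [[[0, 0, 0], [-0.25, -0.5, 0], 0.9], [[0, 0, 0], [-0.46, -0.95, 0], 0.9], [[0, 0, 0], [-0.46, -0.95, 0], 0.9]]}}

```text
clock: 23.55
ee_pos: [0.5333, 0.2249, 0.1569]
eef_rot: [-0.001, 0.998, -0.07, -0.0]
force: [-1.0, -0.8, 0.3]
width: 0.899
grasp_force: 0.0
```

Call:
{"method": "jog_arm", "body": {"commands": [[[0, 0, 0], [-0.25, -0.5, 0], 0.9], [[0, 0, 0], [-0.46, -0.96, 0], 0.9], [[0, 0, 0], [-0.46, -0.96, 0], 0.9], [[0, 0, 0], [-0.46, -0.96, 0], 0.9]]}}

```text
clock: 23.95
ee_pos: [0.5099, 0.3011, 0.1564]
eef_rot: [0.0, 0.997, -0.073, -0.0]
force: [0.1, -0.5, -0.2]
width: 0.898
grasp_force: 0.0
```

Run:
```python
from plant import r; import cv2,numpy as np, pickle
i=r.camera_info("wrist"); p=r.read_state(); wv=r.read_camera("wrist"); pickle.dump(i,open("w2.pkl","wb"))
t=r.read_camera("top"); 
print(p["ee_pos"],p["eef_rot"],p["joints"])
o=np.zeros((480,800,3),np.uint8); o[:,:640]=wv; o[:150,640:]=cv2.resize(t[110:210,330:437],(160,150))
cv2.imwrite("pics/g1.png",o)
```

```text
[0.50992442 0.30113761 0.15641566] [ 8.32942297e-05  9.97365932e-01 -7.25339046e-02 -1.55718470e-04] [-0.23020446  0.38679992 -0.5168067   1.81861903  0.22402835  0.99459436
 -2.55427068]
```

View pics/g1.png

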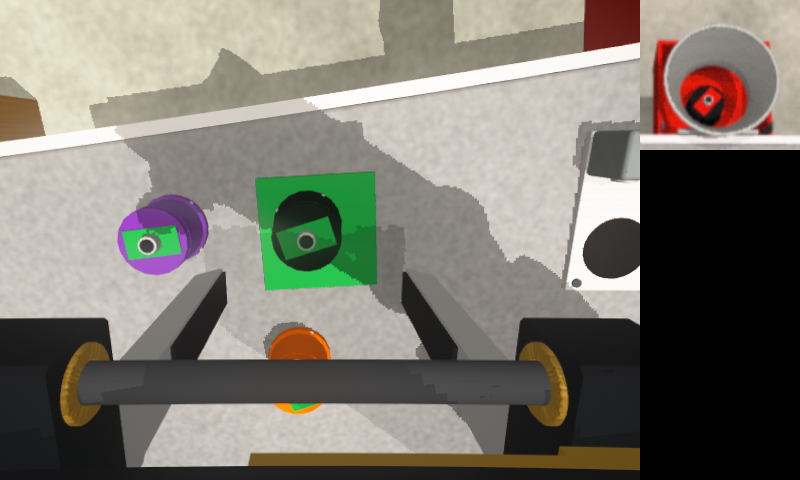

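The rejected shell lies in the can, seen through the funnel. The good shell's stub is at (306,241) in the wrist view, and purple is at (147,245), clear of the fingers.

Run:
```python
from h import *; import pickle
i=pickle.load(open("w2.pkl","rb"))
g=w(i,(306,241),.064); print(g, w(i,(147,245),.06), w(i,(298,400),.06))
print("to avg", )
a=np.radians(-8.3); d=((g+[.5076,.3074,.064])/2-[.5099,.3011,0])[:2]
print(d@[np.cos(a),np.sin(a)]/.08, d@[np.sin(a),-np.cos(a)]/.08)
```

```text
[0.50983224 0.30690635 0.064     ] [0.52233947 0.41978822 0.06      ] [0.38110154 0.33280889 0.06      ]
to avg
-0.025566183780772914 -0.07273592879588012
```

Call:
{"method": "jog_arm", "body": {"commands": [[[0, 0, 0], [-0.025, -0.072, 0], 0.9], [[0, 0, 0], [-0.025, -0.072, 0.4], 0.9], [[0, 0, 0], [-0.025, -0.072, 0.8], 0.9], [[0, 0, 0], [-0.025, -0.072, 0.8], 0.9]]}}

```text
clock: 24.45
ee_pos: [0.5073, 0.305, 0.0894]
eef_rot: [0.002, 0.997, -0.074, -0.002]
force: [-0.5, -0.7, 0.1]
width: 0.898
grasp_force: 0.0
```

Call:
{"method": "jog_arm", "body": {"commands": [[[0, 0, 0], [0, 0, 0.3], 0.9], [[0, 0, 0], [0, 0, 0.6], 0.9], [[0, 0, 0], [0, 0, 0.92], 0.9], [[0, 0, 0], [0, 0, 0.92], 0.9]]}}

```text
clock: 24.85
ee_pos: [0.5081, 0.3059, 0.0178]
eef_rot: [0.001, 0.997, -0.074, -0.001]
force: [-0.3, -0.1, -0.1]
width: 0.902
grasp_force: 0.0
```

Call:
{"method": "jog_arm", "body": {"commands": [[[0, 0, 0], [0, 0, 0], 0.62], [[0, 0, 0], [0, 0, 0], 0.55], [[0, 0, 0], [0, 0, 0], 0.4], [[0, 0, 0], [0, 0, 0], 0.4], [[0, 0, 0], [0, 0, 0], 0.4]], "grip_force": 20}}

```text
clock: 25.35
ee_pos: [0.5092, 0.3071, 0.0199]
eef_rot: [-0.0, 0.997, -0.073, 0.0]
force: [-2.1, -1.1, 7.8]
width: 0.545
grasp_force: 20.0
```

Call:
{"method": "jog_arm", "body": {"commands": [[[0, 0, 0], [0, 0, 0], 0.4], [[0, 0, 0], [0, 0, 0], 0.4], [[0, 0, 0], [0, 0, 0], 0.4]]}}

```text
clock: 25.65
ee_pos: [0.5092, 0.3071, 0.0199]
eef_rot: [-0.0, 0.997, -0.073, 0.0]
force: [-0.1, -1.8, 7.7]
width: 0.543
grasp_force: 20.0
```

Call:
{"method": "jog_arm", "body": {"commands": [[[0, 0, 0], [0, 0, -0.1], 0.4], [[0, 0, 0], [0, 0, -0.4], 0.4], [[0, 0, 0], [0, 0, -0.7], 0.4], [[0, 0, 0], [0, 0, -1], 0.4]]}}

```text
clock: 26.05
ee_pos: [0.5085, 0.3069, 0.1004]
eef_rot: [-0.0, 0.997, -0.073, -0.0]
force: [0.4, 0.3, -1.6]
width: 0.544
grasp_force: 20.0
```

Call:
{"method": "jog_arm", "body": {"commands": [[[0, 0, 0], [0, 0, -0.3], 0.4], [[0, 0, 0], [0, 0.1, -0.5], 0.4], [[0, 0, 0], [0, 0.5, -0.5], 0.4], [[0, 0, 0], [0.04, 0.94, -0.5], 0.4]]}}

```text
clock: 26.45
ee_pos: [0.5003, 0.2316, 0.1396]
eef_rot: [-0.0, 0.997, -0.073, 0.0]
force: [0.3, -1.0, -1.7]
width: 0.543
grasp_force: 20.0
```

Call:
{"method": "jog_arm", "body": {"commands": [[[0, 0, 0], [0, 0.5, 0], 0.4], [[0, 0, 0], [0, 1, 0], 0.4]]}}

```text
clock: 26.65
ee_pos: [0.4885, 0.151, 0.1391]
eef_rot: [0.0, 0.997, -0.073, -0.0]
force: [0.5, -1.2, -1.4]
width: 0.542
grasp_force: 20.0
```

Call:
{"method": "jog_arm", "body": {"commands": [[[0, 0, 0], [0, 0.5, 0], 0.4], [[0, 0, 0], [0, 1, 0], 0.4]]}}

```text
clock: 26.85
ee_pos: [0.4766, 0.0717, 0.1392]
eef_rot: [0.0, 0.997, -0.074, -0.0]
force: [2.2, -0.1, -0.9]
width: 0.544
grasp_force: 20.0
```

Call:
{"method": "jog_arm", "body": {"commands": [[[0, 0, 0], [0, 0.5, 0], 0.4], [[0, 0, 0], [0, 0.9, 0], 0.4], [[0, 0, 0], [0, 1, 0], 0.4], [[0, 0, 0], [0, 1, 0], 0.4], [[0, 0, 0], [0, 1, 0], 0.4]]}}

```text
clock: 27.35
ee_pos: [0.4659, -0.0045, 0.1392]
eef_rot: [-0.0, 0.997, -0.073, 0.0]
force: [0.7, -0.5, -0.8]
width: 0.539
grasp_force: 20.0
```

Call:
{"method": "jog_arm", "body": {"commands": [[[0, 0, 0], [0.015, 0.012, 0.2], 0.4], [[0, 0, 0], [0.015, 0.012, 0.5], 0.4], [[0, 0, 0], [0.015, 0.012, 0.8], 0.4], [[0, 0, 0], [0.015, 0.012, 0.8], 0.4]]}}

```text
clock: 27.75
ee_pos: [0.4652, -0.005, 0.0729]
eef_rot: [-0.0, 0.997, -0.072, -0.002]
force: [0.3, 0.4, -1.0]
width: 0.544
grasp_force: 20.0
```

Call:
{"method": "jog_arm", "body": {"commands": [[[0, 0, 0], [0, 0, 0.25], 0.4], [[0, 0, 0], [0, 0, 0.45], 0.4], [[0, 0, 0], [0, 0, 0.57], 0.4], [[0, 0, 0], [0, 0, 0.62], 0.4], [[0, 0, 0], [0, 0, 0.62], 0.4]]}}

```text
clock: 28.25
ee_pos: [0.467, -0.006, 0.0257]
eef_rot: [-0.0, 0.997, -0.073, -0.0]
force: [0.3, 0.2, -0.6]
width: 0.542
grasp_force: 20.0
```

Call:
{"method": "jog_arm", "body": {"commands": [[[0, 0, 0], [0, 0, 0.015], 0.4], [[0, 0, 0], [0, 0, 0.03], 0.4], [[0, 0, 0], [0, 0, 0.04], 0.4], [[0, 0, 0], [0, 0, 0.04], 0.4]]}}

```text
clock: 28.65
ee_pos: [0.4669, -0.0065, 0.0225]
eef_rot: [-0.0, 0.997, -0.073, 0.0]
force: [-0.7, -0.0, -1.2]
width: 0.541
grasp_force: 20.0
```

Call:
{"method": "jog_arm", "body": {"commands": [[[0, 0, 0], [0, 0, 0.006], 0.4], [[0, 0, 0], [0, 0, 0.01], 0.4], [[0, 0, 0], [0, 0, 0.01], 0.4]]}}

```text
clock: 28.95
ee_pos: [0.4669, -0.0064, 0.0218]
eef_rot: [0.0, 0.997, -0.073, 0.0]
force: [-3.4, -0.2, 7.6]
width: 0.542
grasp_force: 20.0
```

Call:
{"method": "jog_arm", "body": {"commands": [[[0, 0, 0], [0, 0, 0], 0.58], [[0, 0, 0], [0, 0, 0], 0.7], [[0, 0, 0], [0, 0, 0], 0.85], [[0, 0, 0], [0, 0, 0], 0.85], [[0, 0, 0], [0, 0, 0], 0.85]]}}

```text
clock: 29.45
ee_pos: [0.4668, -0.0064, 0.0215]
eef_rot: [-0.0, 0.997, -0.073, -0.0]
force: [0.3, -0.8, -0.1]
width: 0.844
grasp_force: 0.0
```

Call:
{"method": "jog_arm", "body": {"commands": [[[0, 0, 0], [0, 0, -0.2], 0.85], [[0, 0, 0], [0, 0, -0.6], 0.85], [[0, 0, 0], [0, 0, -1], 0.85]]}}

```text
clock: 29.75
ee_pos: [0.4662, -0.0063, 0.1021]
eef_rot: [-0.0, 0.997, -0.073, -0.001]
force: [0.1, -0.3, -0.3]
width: 0.85
grasp_force: 0.0
```

Call:
{"method": "jog_arm", "body": {"commands": [[[0, 0, 0], [0, 0, -0.5], 0.85], [[0, 0, 0], [0.2, 0.3, -0.7], 0.85], [[0, 0, 0], [0.4, 0.8, -0.7], 0.85], [[0, 0, 0], [0.5, 1, -0.7], 0.85]]}}

```text
clock: 30.15
ee_pos: [0.4954, -0.0949, 0.1583]
eef_rot: [0.001, 0.997, -0.075, 0.001]
force: [-0.3, 0.3, 0.0]
width: 0.851
grasp_force: 0.0
```

Call:
{"method": "jog_arm", "body": {"commands": [[[0, 0, -0.045], [0.1, 0.4, 0], 0.8], [[0, 0, -0.09], [0.3, 0.8, 0], 0.75], [[0, 0, -0.135], [0.4, 1, 0], 0.75], [[0, 0, -0.18], [0.4, 1, 0], 0.75], [[0, 0, -0.225], [0.4, 1, 0], 0.75]]}}

```text
clock: 30.65
ee_pos: [0.5145, -0.1759, 0.1572]
eef_rot: [-0.0, 0.96, 0.279, -0.0]
force: [0.4, 0.7, -0.0]
width: 0.753
grasp_force: 0.0
```

Call:
{"method": "jog_arm", "body": {"commands": [[[0, 0, -0.045], [0, 0, 0], 0.75], [[0, 0, -0.09], [0, 0, 0], 0.75], [[0, 0, -0.135], [0, 0, 0], 0.75], [[0, 0, -0.18], [0, 0, 0], 0.75], [[0, 0, -0.225], [0, 0, 0], 0.75]]}}

```text
clock: 31.15
ee_pos: [0.5146, -0.1752, 0.1574]
eef_rot: [-0.0, 0.804, 0.594, -0.0]
force: [-0.5, 0.0, -0.7]
width: 0.75
grasp_force: 0.0
```

Call:
{"method": "jog_arm", "body": {"commands": [[[0, 0, -0.045], [0, 0, 0], 0.75], [[0, 0, -0.05], [0, 0, 0], 0.75], [[0, 0, -0.05], [0, 0, 0], 0.75], [[0, 0, -0.05], [0, 0, 0], 0.75]]}}

```text
clock: 31.55
ee_pos: [0.5146, -0.1753, 0.1575]
eef_rot: [-0.0, 0.758, 0.652, 0.0]
force: [0.4, -0.3, -0.1]
width: 0.751
grasp_force: 0.0
```

Run:
```python
from plant import r; import cv2,numpy as np
i=r.camera_info("wrist"); p=r.read_state(); wv=r.read_camera("wrist")
t=r.read_camera("top"); s=r.read_camera("scene")
print(p["ee_pos"],p["eef_rot"],p["joints"])
o=np.zeros((600,800,3),np.uint8); o[:450,:600]=cv2.resize(wv,(600,450)); o[:175,600:]=cv2.resize(t[215:315,285:399],(200,175)); o[175:455,600:]=cv2.resize(s[130:280,230:337],(200,280))
cv2.imwrite("pics/p1.png",o)
```

```text
[ 0.51460142 -0.17526891  0.15746566] [-4.56049631e-05  7.58243063e-01  6.51971975e-01  1.22010006e-06] [ 0.68205162  0.31392142 -0.56227546  1.9221893   0.20209927  0.96109495
 -0.12511233]
```

View pics/p1.png

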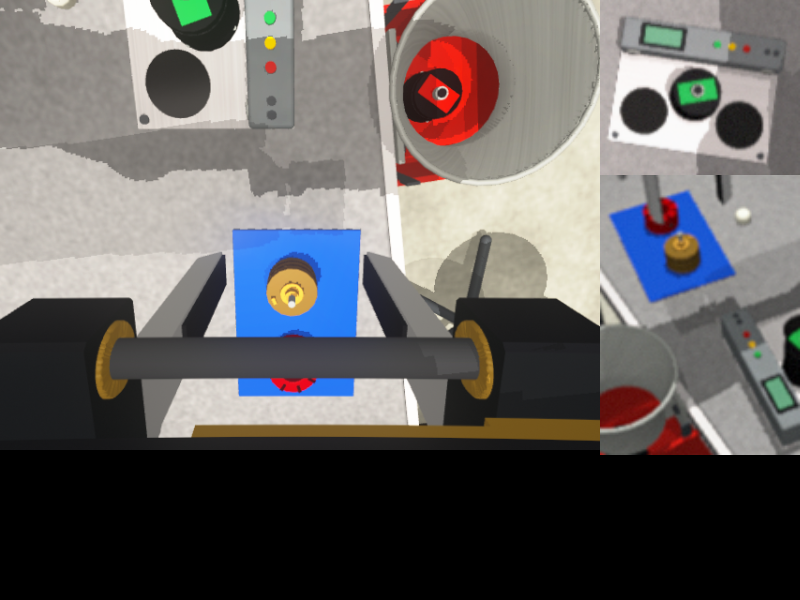

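The picture shows the good shell upright on the rear pad, the reject in the can, and the switch (291,291) and collar upright on the mat. Next I pick up the switch.

Call:
{"method": "jog_arm", "body": {"commands": [[[0, 0, 0], [-0.5, 0, 0], 0.75], [[0, 0, 0], [-0.88, -0.027, 0], 0.75], [[0, 0, 0], [-0.88, -0.027, 0.3], 0.75], [[0, 0, 0], [-0.88, -0.027, 0.7], 0.75], [[0, 0, 0], [-0.88, -0.027, 0.9], 0.75]]}}

```text
clock: 32.2
ee_pos: [0.5012, -0.2444, 0.0835]
eef_rot: [-0.001, 0.757, 0.653, -0.0]
force: [-1.0, 0.1, -0.3]
width: 0.75
grasp_force: 0.0
```

Call:
{"method": "jog_arm", "body": {"commands": [[[0, 0, 0], [0, 0, 0.3], 0.75], [[0, 0, 0], [0, 0, 0.6], 0.75], [[0, 0, 0], [0, 0, 0.6], 0.75], [[0, 0, 0], [0, 0, 0.6], 0.75]]}}

```text
clock: 32.6
ee_pos: [0.5025, -0.2443, 0.038]
eef_rot: [-0.0, 0.757, 0.653, -0.0]
force: [0.3, 0.1, 0.6]
width: 0.749
grasp_force: 0.0
```

Call:
{"method": "jog_arm", "body": {"commands": [[[0, 0, 0], [0, 0, 0.2], 0.75], [[0, 0, 0], [0, 0, 0.33], 0.75], [[0, 0, 0], [0, 0, 0.37], 0.75], [[0, 0, 0], [0, 0, 0.37], 0.75]]}}

```text
clock: 33.0
ee_pos: [0.502, -0.2444, 0.0076]
eef_rot: [-0.0, 0.757, 0.653, -0.0]
force: [0.9, -0.2, -0.1]
width: 0.75
grasp_force: 0.0
```

Call:
{"method": "jog_arm", "body": {"commands": [[[0, 0, 0], [0, 0, 0], 0.6], [[0, 0, 0], [0, 0, 0], 0.52], [[0, 0, 0], [0, 0, 0], 0.4], [[0, 0, 0], [0, 0, 0], 0.3], [[0, 0, 0], [0, 0, 0], 0.3]], "grip_force": 20}}

```text
clock: 33.5
ee_pos: [0.5023, -0.2446, 0.0081]
eef_rot: [0.0, 0.757, 0.653, 0.0]
force: [-1.5, -0.6, 4.4]
width: 0.477
grasp_force: 20.0
```

Call:
{"method": "jog_arm", "body": {"commands": [[[0, 0, 0], [0, 0, 0], 0.3], [[0, 0, 0], [0, 0, 0], 0.3], [[0, 0, 0], [0, 0, 0], 0.3]]}}

```text
clock: 33.8
ee_pos: [0.5023, -0.2447, 0.0081]
eef_rot: [0.0, 0.757, 0.653, 0.0]
force: [-0.7, 0.3, 6.1]
width: 0.476
grasp_force: 20.0
```

Call:
{"method": "jog_arm", "body": {"commands": [[[0, 0, 0], [0, 0, -0.1], 0.3], [[0, 0, 0], [0, 0, -0.4], 0.3], [[0, 0, 0], [0, 0, -0.7], 0.3], [[0, 0, 0], [0, 0, -1], 0.3]]}}

```text
clock: 34.2
ee_pos: [0.502, -0.2444, 0.089]
eef_rot: [-0.0, 0.757, 0.653, 0.0]
force: [-0.5, 0.3, -1.6]
width: 0.472
grasp_force: 20.0
```

Call:
{"method": "jog_arm", "body": {"commands": [[[0, 0, 0], [0, 0, -0.4], 0.3], [[0, 0, 0], [0, 0, -0.8], 0.3], [[0, 0, 0], [0, 0, -0.9], 0.3], [[0, 0, 0], [0, 0, -0.9], 0.3]]}}

```text
clock: 34.6
ee_pos: [0.5026, -0.2449, 0.1611]
eef_rot: [0.001, 0.757, 0.653, 0.0]
force: [-0.4, -0.1, -1.8]
width: 0.479
grasp_force: 20.0
```

Call:
{"method": "jog_arm", "body": {"commands": [[[0, 0, 0], [0.3, -0.1, 0], 0.3], [[0, 0, 0], [0.8, -0.3, 0], 0.3], [[0, 0, 0], [1, -0.3, 0], 0.3]]}}

```text
clock: 34.9
ee_pos: [0.4881, -0.1586, 0.1583]
eef_rot: [-0.001, 0.756, 0.654, -0.001]
force: [-0.6, -0.4, -1.9]
width: 0.478
grasp_force: 20.0
```

Call:
{"method": "jog_arm", "body": {"commands": [[[0, 0, 0], [0.5, -0.1, 0], 0.3], [[0, 0, 0], [1, -0.3, 0], 0.3]]}}

```text
clock: 35.1
ee_pos: [0.4775, -0.0782, 0.1584]
eef_rot: [-0.001, 0.757, 0.653, -0.0]
force: [1.1, 0.9, -0.6]
width: 0.473
grasp_force: 20.0
```

Call:
{"method": "jog_arm", "body": {"commands": [[[0, 0, 0], [0.5, -0.1, 0], 0.3], [[0, 0, 0], [1, -0.3, 0], 0.3]]}}

```text
clock: 35.3
ee_pos: [0.4653, 0.0048, 0.1586]
eef_rot: [-0.001, 0.757, 0.653, -0.0]
force: [1.0, 0.1, -1.9]
width: 0.478
grasp_force: 20.0
```

Call:
{"method": "jog_arm", "body": {"commands": [[[0, 0, 0], [0.4, -0.15, 0], 0.3], [[0, 0, 0], [0.568, -0.264, 0], 0.3], [[0, 0, 0], [0.568, -0.264, 0], 0.3], [[0, 0, 0], [0.568, -0.264, 0], 0.3], [[0, 0, 0], [0.568, -0.264, 0], 0.3]]}}

```text
clock: 35.8
ee_pos: [0.4518, 0.0504, 0.1593]
eef_rot: [-0.0, 0.758, 0.653, -0.0]
force: [-0.3, 0.6, -1.3]
width: 0.478
grasp_force: 20.0
```

Call:
{"method": "jog_arm", "body": {"commands": [[[0, 0, 0], [0.013, -0.01, 0.3], 0.3], [[0, 0, 0], [0.013, -0.01, 0.7], 0.3], [[0, 0, 0], [0.013, -0.01, 1], 0.3], [[0, 0, 0], [0.013, -0.01, 1], 0.3]]}}

```text
clock: 36.2
ee_pos: [0.4495, 0.0515, 0.0773]
eef_rot: [-0.002, 0.757, 0.653, -0.002]
force: [0.7, -0.3, -1.2]
width: 0.475
grasp_force: 20.0
```

Call:
{"method": "jog_arm", "body": {"commands": [[[0, 0, 0], [0, 0, 0.3], 0.3], [[0, 0, 0], [0, 0, 0.55], 0.3], [[0, 0, 0], [0, 0, 0.7], 0.3], [[0, 0, 0], [0, 0, 0.8], 0.3], [[0, 0, 0], [0, 0, 0.8], 0.3]]}}

```text
clock: 36.7
ee_pos: [0.4513, 0.0524, 0.0158]
eef_rot: [-0.0, 0.757, 0.653, -0.0]
force: [-0.5, 0.1, -1.1]
width: 0.478
grasp_force: 20.0
```

Call:
{"method": "jog_arm", "body": {"commands": [[[0, 0, 0], [-0.01, 0, 0.015], 0.3], [[0, 0, 0], [-0.01, 0, 0.03], 0.3], [[0, 0, 0], [-0.01, 0, 0.04], 0.3], [[0, 0, 0], [-0.01, 0, 0.045], 0.3], [[0, 0, 0], [-0.01, 0, 0.045], 0.3]]}}

```text
clock: 37.2
ee_pos: [0.4512, 0.0518, 0.0124]
eef_rot: [0.0, 0.757, 0.653, 0.0]
force: [-0.0, -0.8, -1.3]
width: 0.477
grasp_force: 20.0
```

Call:
{"method": "jog_arm", "body": {"commands": [[[0, 0, 0], [0, 0, 0.007], 0.3], [[0, 0, 0], [0, 0, 0.012], 0.3], [[0, 0, 0], [0, 0, 0.012], 0.3]]}}

```text
clock: 37.5
ee_pos: [0.4511, 0.0518, 0.0113]
eef_rot: [-0.0, 0.757, 0.653, -0.0]
force: [1.0, -0.0, -2.1]
width: 0.473
grasp_force: 20.0
```

Call:
{"method": "jog_arm", "body": {"commands": [[[0, 0, 0], [0, 0, 0.007], 0.3], [[0, 0, 0], [0, 0, 0.007], 0.3], [[0, 0, 0], [0, 0, 0.007], 0.52], [[0, 0, 0], [0, 0, 0.007], 0.65], [[0, 0, 0], [0, 0, 0.007], 0.75]]}}

```text
clock: 38.0
ee_pos: [0.4512, 0.0518, 0.0108]
eef_rot: [-0.0, 0.757, 0.653, 0.0]
force: [0.3, -0.9, 0.1]
width: 0.653
grasp_force: 0.0
```

Call:
{"method": "jog_arm", "body": {"commands": [[[0, 0, 0], [0, 0, 0], 0.75], [[0, 0, 0], [0, 0, -0.1], 0.75], [[0, 0, 0], [0, 0, -0.5], 0.75], [[0, 0, 0], [0, 0, -1], 0.75]]}}

```text
clock: 38.4
ee_pos: [0.4499, 0.0521, 0.0912]
eef_rot: [-0.001, 0.757, 0.654, -0.001]
force: [1.3, -0.6, -0.0]
width: 0.753
grasp_force: 0.0
```

Call:
{"method": "jog_arm", "body": {"commands": [[[0, 0, 0], [0, 0, -0.5], 0.75], [[0, 0, 0], [0, 0, -0.8], 0.75], [[0, 0, 0], [-0.4, 0, -0.8], 0.75], [[0, 0, 0], [-0.9, 0.2, -0.8], 0.75]]}}

```text
clock: 38.8
ee_pos: [0.456, -0.0213, 0.1565]
eef_rot: [0.001, 0.756, 0.655, 0.001]
force: [0.9, -1.2, -0.5]
width: 0.754
grasp_force: 0.0
```

Call:
{"method": "jog_arm", "body": {"commands": [[[0, 0, 0], [-0.5, 0.1, 0], 0.75], [[0, 0, 0], [-1, 0.3, 0], 0.75]]}}

```text
clock: 39.0
ee_pos: [0.4679, -0.1059, 0.1556]
eef_rot: [0.0, 0.757, 0.654, -0.0]
force: [0.7, -0.2, 0.0]
width: 0.749
grasp_force: 0.0
```

Call:
{"method": "jog_arm", "body": {"commands": [[[0, 0, 0], [-0.5, 0.1, 0], 0.75], [[0, 0, 0], [-1, 0.3, 0], 0.75]]}}

```text
clock: 39.2
ee_pos: [0.4799, -0.1887, 0.1555]
eef_rot: [0.0, 0.757, 0.653, -0.0]
force: [0.6, 1.0, -0.3]
width: 0.752
grasp_force: 0.0
```

Call:
{"method": "jog_arm", "body": {"commands": [[[0, 0, 0], [-0.5, 0.1, 0], 0.75], [[0, 0, 0], [-1, 0.3, 0], 0.75], [[0, 0, 0], [-1, 0.3, 0], 0.75], [[0, 0, 0], [-1, 0.3, 0], 0.75]]}}

```text
clock: 39.6
ee_pos: [0.4923, -0.2702, 0.1549]
eef_rot: [-0.0, 0.758, 0.653, 0.0]
force: [-1.6, 0.4, 0.3]
width: 0.749
grasp_force: 0.0
```

Call:
{"method": "jog_arm", "body": {"commands": [[[0, 0, 0], [-0.4, 0.05, 0], 0.75], [[0, 0, 0], [-0.67, 0.08, 0], 0.75], [[0, 0, 0], [-0.67, 0.08, 0.4], 0.75], [[0, 0, 0], [-0.67, 0.08, 0.8], 0.75], [[0, 0, 0], [-0.67, 0.08, 1], 0.75]]}}

```text
clock: 40.1
ee_pos: [0.4901, -0.3219, 0.073]
eef_rot: [-0.001, 0.757, 0.654, -0.0]
force: [-0.4, 0.6, -0.1]
width: 0.747
grasp_force: 0.0
```

Call:
{"method": "jog_arm", "body": {"commands": [[[0, 0, 0], [0, 0, 0.3], 0.75], [[0, 0, 0], [0, 0, 0.5], 0.75], [[0, 0, 0], [0, 0, 0.5], 0.75], [[0, 0, 0], [0, 0, 0.5], 0.75]]}}

```text
clock: 40.5
ee_pos: [0.4914, -0.3234, 0.0355]
eef_rot: [0.0, 0.757, 0.654, 0.0]
force: [-0.2, 0.5, 0.5]
width: 0.751
grasp_force: 0.0
```

Call:
{"method": "jog_arm", "body": {"commands": [[[0, 0, 0], [0, 0, 0.2], 0.75], [[0, 0, 0], [0, 0, 0.3], 0.75], [[0, 0, 0], [0, 0, 0.33], 0.75], [[0, 0, 0], [0, 0, 0.33], 0.75]]}}

```text
clock: 40.9
ee_pos: [0.4908, -0.3235, 0.0081]
eef_rot: [-0.0, 0.757, 0.653, -0.0]
force: [0.6, 0.4, 0.5]
width: 0.747
grasp_force: 0.0
```

Call:
{"method": "jog_arm", "body": {"commands": [[[0, 0, 0], [0, 0, 0], 0.6], [[0, 0, 0], [0, 0, 0], 0.53], [[0, 0, 0], [0, 0, 0], 0.4], [[0, 0, 0], [0, 0, 0], 0.3], [[0, 0, 0], [0, 0, 0], 0.3]], "grip_force": 20}}

```text
clock: 41.4
ee_pos: [0.4911, -0.3238, 0.0086]
eef_rot: [0.0, 0.757, 0.653, 0.0]
force: [-0.6, 0.8, 3.1]
width: 0.502
grasp_force: 19.9
```

Call:
{"method": "jog_arm", "body": {"commands": [[[0, 0, 0], [0, 0, 0], 0.3], [[0, 0, 0], [0, 0, 0], 0.3], [[0, 0, 0], [0, 0, 0], 0.3]]}}

```text
clock: 41.7
ee_pos: [0.4911, -0.3238, 0.0086]
eef_rot: [0.0, 0.757, 0.653, 0.0]
force: [-0.2, 0.3, 5.2]
width: 0.5
grasp_force: 19.9
```

Call:
{"method": "jog_arm", "body": {"commands": [[[0, 0, 0], [0, 0, -0.1], 0.3], [[0, 0, 0], [0, 0, -0.4], 0.3], [[0, 0, 0], [0, 0, -0.7], 0.3], [[0, 0, 0], [0, 0, -1], 0.3]]}}

```text
clock: 42.1
ee_pos: [0.4908, -0.3235, 0.0895]
eef_rot: [-0.0, 0.757, 0.653, 0.0]
force: [0.4, 0.4, -0.8]
width: 0.498
grasp_force: 19.9
```

Call:
{"method": "jog_arm", "body": {"commands": [[[0, 0, 0], [0, 0, -0.4], 0.3], [[0, 0, 0], [0, 0, -0.8], 0.3], [[0, 0, 0], [0, 0, -0.8], 0.3], [[0, 0, 0], [0, 0, -0.8], 0.3]]}}

```text
clock: 42.5
ee_pos: [0.4911, -0.3239, 0.153]
eef_rot: [0.001, 0.757, 0.653, 0.0]
force: [-0.8, -0.0, -1.9]
width: 0.498
grasp_force: 19.9
```

Call:
{"method": "jog_arm", "body": {"commands": [[[0, 0, 0], [0.3, -0.1, 0], 0.3], [[0, 0, 0], [0.8, -0.3, 0], 0.3], [[0, 0, 0], [1, -0.4, 0], 0.3]]}}

```text
clock: 42.8
ee_pos: [0.4698, -0.2363, 0.1512]
eef_rot: [-0.001, 0.756, 0.654, -0.0]
force: [0.5, 0.1, -0.0]
width: 0.501
grasp_force: 19.9
```

Call:
{"method": "jog_arm", "body": {"commands": [[[0, 0, 0], [0.5, -0.2, 0], 0.3], [[0, 0, 0], [1, -0.4, 0], 0.3]]}}

```text
clock: 43.0
ee_pos: [0.4499, -0.155, 0.1514]
eef_rot: [-0.001, 0.757, 0.653, -0.0]
force: [1.1, 0.4, -0.3]
width: 0.494
grasp_force: 19.9
```

Call:
{"method": "jog_arm", "body": {"commands": [[[0, 0, 0], [0.4, -0.1, 0], 0.3], [[0, 0, 0], [0.8, -0.3, 0], 0.3]]}}

```text
clock: 43.2
ee_pos: [0.4362, -0.0878, 0.1517]
eef_rot: [-0.0, 0.757, 0.653, -0.0]
force: [0.2, 0.8, -1.0]
width: 0.492
grasp_force: 19.9
```

Call:
{"method": "jog_arm", "body": {"commands": [[[0, 0, 0], [0.3, -0.05, 0], 0.3], [[0, 0, 0], [0.425, -0.097, 0], 0.3], [[0, 0, 0], [0.425, -0.097, 0], 0.3], [[0, 0, 0], [0.425, -0.097, 0], 0.3], [[0, 0, 0], [0.425, -0.097, 0], 0.3]]}}

```text
clock: 43.7
ee_pos: [0.434, -0.0556, 0.1521]
eef_rot: [-0.0, 0.758, 0.653, -0.0]
force: [-0.3, -0.0, -1.7]
width: 0.499
grasp_force: 19.9
```

Call:
{"method": "jog_arm", "body": {"commands": [[[0, 0, 0], [0, 0, 0.3], 0.3], [[0, 0, 0], [0, 0, 0.7], 0.3], [[0, 0, 0], [0, 0, 1], 0.3], [[0, 0, 0], [0, 0, 1], 0.3]]}}

```text
clock: 44.1
ee_pos: [0.4322, -0.055, 0.07]
eef_rot: [-0.002, 0.757, 0.653, -0.001]
force: [0.7, -0.4, -0.6]
width: 0.496
grasp_force: 19.9
```

Call:
{"method": "jog_arm", "body": {"commands": [[[0, 0, 0], [0, 0, 0.3], 0.3], [[0, 0, 0], [0, 0, 0.5], 0.3], [[0, 0, 0], [0, 0, 0.62], 0.3], [[0, 0, 0], [0, 0, 0.7], 0.3], [[0, 0, 0], [0, 0, 0.7], 0.3]]}}

```text
clock: 44.6
ee_pos: [0.4341, -0.0547, 0.0165]
eef_rot: [-0.0, 0.757, 0.653, -0.0]
force: [0.5, -0.3, -0.5]
width: 0.499
grasp_force: 19.9
```

Call:
{"method": "jog_arm", "body": {"commands": [[[0, 0, 0], [0, -0.005, 0.02], 0.3], [[0, 0, 0], [0, -0.005, 0.04], 0.3], [[0, 0, 0], [0, -0.005, 0.05], 0.3], [[0, 0, 0], [0, -0.005, 0.05], 0.3]]}}

```text
clock: 45.0
ee_pos: [0.4337, -0.0545, 0.0125]
eef_rot: [0.0, 0.757, 0.653, 0.0]
force: [-0.4, 0.2, -0.9]
width: 0.497
grasp_force: 19.9
```

Call:
{"method": "jog_arm", "body": {"commands": [[[0, 0, 0], [0, 0, 0.007], 0.3], [[0, 0, 0], [0, 0, 0.014], 0.3], [[0, 0, 0], [0, 0, 0.014], 0.3]]}}

```text
clock: 45.3
ee_pos: [0.4337, -0.0544, 0.0116]
eef_rot: [0.0, 0.757, 0.653, -0.0]
force: [-2.3, 0.1, 9.4]
width: 0.502
grasp_force: 19.9
```

Contact; release and retreat.

Call:
{"method": "jog_arm", "body": {"commands": [[[0, 0, 0], [0, 0, -0.002], 0.3], [[0, 0, 0], [0, 0, -0.002], 0.54], [[0, 0, 0], [0, 0, -0.002], 0.65], [[0, 0, 0], [0, 0, -0.002], 0.75], [[0, 0, 0], [0, 0, -0.002], 0.75]]}}

```text
clock: 45.8
ee_pos: [0.4336, -0.0544, 0.0114]
eef_rot: [-0.0, 0.757, 0.653, 0.0]
force: [0.6, 1.1, 0.5]
width: 0.739
grasp_force: 0.0
```

Call:
{"method": "jog_arm", "body": {"commands": [[[0, 0, 0], [0, 0, -0.1], 0.75], [[0, 0, 0], [0, 0, -0.5], 0.75], [[0, 0, 0], [0, 0, -1], 0.75]]}}

```text
clock: 46.1
ee_pos: [0.4325, -0.0538, 0.0919]
eef_rot: [-0.002, 0.757, 0.654, -0.001]
force: [0.7, 0.3, 0.9]
width: 0.75
grasp_force: 0.0
```

Call:
{"method": "jog_arm", "body": {"commands": [[[0, 0, 0], [0, 0, -0.5], 0.75], [[0, 0, 0], [0, 0, -1], 0.75], [[0, 0, 0], [-0.5, 0, -1], 0.75], [[0, 0, 0], [-1, 0.2, -1], 0.75]]}}

```text
clock: 46.5
ee_pos: [0.4374, -0.1365, 0.1736]
eef_rot: [0.002, 0.756, 0.654, 0.0]
force: [1.3, 0.6, 0.0]
width: 0.748
grasp_force: 0.0
```

Call:
{"method": "jog_arm", "body": {"commands": [[[0, 0, 0], [-0.5, 0.1, 0], 0.75], [[0, 0, 0], [-1, 0.3, 0], 0.75], [[0, 0, 0], [-1, 0.3, 0], 0.75], [[0, 0, 0], [-1, 0.3, 0], 0.75]]}}

```text
clock: 46.9
ee_pos: [0.4496, -0.2189, 0.1716]
eef_rot: [-0.0, 0.758, 0.653, 0.0]
force: [0.2, 1.6, -0.1]
width: 0.745
grasp_force: 0.0
```

Call:
{"method": "jog_arm", "body": {"commands": [[[0, 0, 0], [-0.5, 0.1, 0], 0.75], [[0, 0, 0], [-1, 0.3, 0], 0.75], [[0, 0, 0], [-1, 0.3, 0], 0.75], [[0, 0, 0], [-1, 0.3, 0], 0.75]]}}

```text
clock: 47.3
ee_pos: [0.4619, -0.3004, 0.1715]
eef_rot: [-0.0, 0.757, 0.653, 0.0]
force: [-0.2, 0.9, -0.0]
width: 0.75
grasp_force: 0.0
```

Run:
```python
from plant import r; import cv2,numpy as np
t=r.read_camera("top"); s=r.read_camera("scene"); p=r.read_state()
print(p["ee_pos"],p["clock"]); cv2.imwrite("pics/top_end.png",t)
o=np.zeros((600,800,3),np.uint8); n=cv2.resize(t[215:315,285:400],None,fx=4.3,fy=4.3,interpolation=cv2.INTER_CUBIC)
o[:n.shape[0],:n.shape[1]]=n; q=cv2.resize(s[180:300,240:400],(300,225)); o[:225,497:797]=q; o[235:535,497:797]=cv2.resize(t[100:340,270:510],(300,300))
cv2.imwrite("pics/end.png",o)
```

```text
[ 0.46194767 -0.29949494  0.17163059] 47.4
```

View pics/end.png

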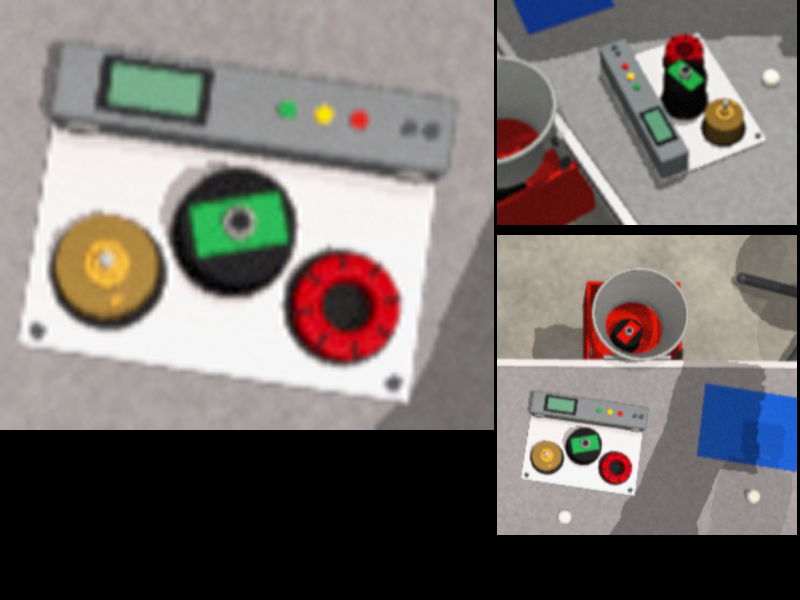

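The final view shows all three parts upright. The shaft, stub and collar centre are within about 0.7 px of where they were first seen. The reject is in the can and the caps have not moved. Handing in.

```bash
python3 -c "
from plant import r
print(r.hand_in())"
```

```text
the job is handed in; nothing more can be done
None
```

I finished the job and handed it in at about 47 s: the failed shell is in the reject can, the good shell stands on the rear pad, the switch and collar are back within about 1.5 mm of where they stood, and the caps were left alone.

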